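# Mount the tube-code imager on its stand

### The arm

A 6-joint arm with a two-finger parallel gripper is mounted at the origin on the work surface. World frame = base frame: x ahead of the robot, y to its left, z up, the work surface at z = 0. Lengths are in m, angles in rad, forces in N, time in s.
With the tool pointing down it reaches from about 0.4 to 0.825 m from the base axis. Payload 7 kg.
Tool frame: the origin (TCP) lies at the very end of the fingers, on their centre line; the grasp point (between the pads) lies 19 mm behind it; z points along the fingers, x is the direction in which the jaws open and shut, and the axes are right-handed (so a half turn about z gives the same grasp; the last joint's range is limited). The gripper opens to 88 mm and grips with 3 to 60 N. Pads are 19 mm wide; open, the fingers measure 130 mm over their backs; the gripper's body (78 mm by 193 mm) begins 47 mm behind the grasp point.
Start: joints at [-0.95, 0.359, 0.012, 0, -1.224, -0.288], TCP at [0.22, -0.638, 0.227] pointing down, gripper open.
Joint ranges: [-3.07, 3.07], [-1.43, 2.12], [-1.02, 1.25], [-3.03, 1.67], [-3.05, -0], [-3.03, 3.03]. Speed limits (rad/s): [2.39, 2.39, 3.01, 3.14, 3.14, 3.14].

### API

Orientations are given as [roll, pitch, yaw] about the fixed x, y, z axes, in that order (R = Rz(yaw) Ry(pitch) Rx(roll)).
In Python, from station import telemetry, grab_frame, arm, regions_of, pinpoint gives the robot as it stands. The module is installed in compiled form; this text tells all that it offers.
- The arm moves only by the shell command python3 -m inch 'ROWS' [FORCE]. ROWS is text: rows parted by semicolons, each of 7 numbers parted by spaces: the opening, from 0 (shut) to 1 (fully open), then the shift along the world's x, y, z in cm, then the turn, a rotation vector about the world's x, y, z in degrees. A call has 1 to 12 rows; each row is the pose to reach, as a shift and turn from the pose measured when the call began; what a row does not reach only later rows make up. A row lasts 1/8 s, in which the tool goes at most 62.5 mm and 10.7 degrees, less where a joint would pass 70% of its speed; a pose out of reach is approached as far as the arm can. A call with a gripper value outside its range is refused whole. The fingers move at their own pace and stop on an object; FORCE is the grip in N (left out, the last holds). Time passes only in rows, so rows that repeat a pose let the fingers close. It gives the time, the measured TCP pose, the force and the opening at its end, in the units of the state.
- telemetry.get_state(): the state, without advancing time (a new reading comes with each control period).
- grab_frame(name): name is "side" or "top"; returns a dict with "pixels" (384x512x3 uint8, red, green, blue), "fx", "fy", "cx", "cy" (pixels), "dist_coeffs" ([k1, k2, p1, p2, k3] as OpenCV has them; the pictures are not rectified), "R" (3x3) and "t" (3): a world point X has camera coordinates R X + t. Camera axes: x right, y down, z forward; pixel columns grow to the right and rows downward; lengths in m; the calibration is good to about 2 mm. A picture is of the moment at which its call begins. There is no depth.
- arm.job_done(): hands the job in, once; it reports no verdict.
Trained networks look in the newest picture that a camera, given by its name, has taken for a name from the list of things; names that differ only in an ending like _2 or _b are one class to them, and where a whole thing is asked for, a point or a joint stands for the part that bears it (a point fixed in the world has none). Each returns a list of dicts, best first, with "p" (0 to 1); they miss things now and then, are a little off and sometimes report something else, mostly with a low value. They report only what shows in the picture. A call takes as long as a camera call. They do not tell look-alikes from the thing itself.
- regions_of(camera, name): "pixels" (384x512 bool, what is visible of it) and "bbox" ([left, top, right, bottom] in pixels, round what is visible of it).
- pinpoint(camera, name): "location" ([column, row] in pixels: a listed point, or the origin of a listed thing).
The state is a dict: "t": time; "q": joint angles; "qd": joint speeds; "joint_efforts": joint torques, N m; "eef_pos": TCP position; "ee_rot": TCP orientation; "force": force on the tool from outside, world axes, zero at the start; "moment": the same for the moment, N m; "width": finger opening in m.
Only numpy, scipy, OpenCV 4.12 (cv2) and the standard library are available. Lean on these libraries where they do the work, as an engineer would, in place of code of your own. Each camera call takes 0.05 s, during which the arm holds its last target. There are 200 camera calls.

### The job

Set up the tube-code imager on its leaning stand: draw the post's inner tube out until its red spring button pops out through the next hole up. Then lift the imager off its charging dock, lower its socket squarely onto the ball with the window facing the way the post leans, keeping hold of it until the socket's rim is fully home on the collar, and press the latch lever right down to lock it. Leave the tube rack, the bottle and the tip box where they are.

Things in the scene. Friction and masses are not known exactly. Their poses are not given: they have to be found in the camera images.
- stand: fixed stand: flat grey base plate 170 x 130 x 14 mm; origin = centre of its underside, z up. From the point (45, 0, 14) mm in this frame the aluminium outer tube (34 mm diameter, 110 mm long) rises, leaning 30 degrees from vertical towards the stand's -x. On its upper side, which looks to the stand's +x and up, it has two 12 mm round holes, 35 mm apart
- post (a joint): how far the steel inner tube (26 mm diameter) is drawn out of the outer tube, in m, along the leaning axis: 0 = fully in (button at the lower hole), 0.035 = button at the upper hole, 0.060 = end stop. Stiff sliding, about 6 N plus its own 0.3 kg, stays where it is left. Starts between the two holes
- button (a joint): the red spring button (9 mm diameter) in the inner tube's upper side, in m: about 0 = held in by the outer tube's wall (hidden), 0.008 = popped out through a hole, standing 4 to 5 mm proud of the outer tube. Popped out, it locks the inner tube along its axis (1.5 mm of play either way)
- ball (a point): centre of the 32 mm steel ball on the inner tube's end. z = the tube's leaning axis, outward and up (30 degrees from vertical); x = square to it in the plane of the lean, up and away from the side it leans to; y = the stand's y. The ball is on a 12 mm neck over a round collar, 60 mm across, 8 mm thick, whose top face is 30 mm below the ball's centre
- imager: tube-code imager, loose, about 0.44 kg. Origin = centre of the socket's mouth in its flat underside; z = socket axis, up; window faces -x. Flat sides 50 mm apart (y), good to grip: aluminium socket block x -28 to 28, z 0 to 56 mm; white housing x -76 to -28, z 6 to 56; jaw guide 34 wide, x 28 to 46, z 4 to 24. Round socket 34 mm across, 46.5 deep. Centre of mass near (3, 0, 34) mm
- grip (a point): point in the middle between the imager's flat sides, at (-22, 0, 34) mm in its frame: gripping there across y keeps a gripper clear of the raised lever; axes as the imager's
- socket (a point): point on the socket's axis 30 mm above the mouth: where the ball's centre lies when the socket's rim is fully home on the collar; axes as the imager's
- window (a point): centre of the imager's dark window, at (-79.5, 0, 32) mm in its frame, facing its -x
- lever (a joint): latch lever on top of the imager, rad: 0 = raised 36 degrees, 0.63 = right down, flat along the top. Pivots about the imager's y at (4, 0, 62.5) mm, arm 63 mm towards +x, 22 mm wide, red pad near its end. About 5 N at the pad moves it; it stays where left. It drives a brass jaw from the socket's +x wall in under the ball; with the ball only partly in, the jaw meets it and stops the lever
- lever_pad (a point): middle of the upper face of the lever's red pad, 46 mm from the pivot; moves with the lever. Lever right down, the pad's top is 68 mm above the plane of the socket's mouth, and there is free space under it
- dock: fixed black charging dock, 120 x 64 mm plate, 14 mm high; origin on its underside below the parking stub (22 mm diameter, 12 mm tall, on the plate) that stands in the imager's socket; the imager rests on the plate with its origin 14 mm above the dock's
- rack: bystander: blue microtube rack 75 x 135 x 30 mm with capped tubes to 39 mm high; origin = centre of its underside
- bottle: bystander: amber jar, 60 mm diameter, 125 mm tall, blue cap; origin = centre of its underside
- tipbox: bystander: grey pipette-tip box with an orange lid, 82 x 120 x 65 mm; origin = centre of its underside
There are look-alikes about, which are no part of the job. Of the things that look like the stand, take the one that is farthest to the robot's left at the start.

How it is judged:
On the way, in this order (a step that is already met when the one before it is completed fails the run):
1. the inner tube is drawn out to the upper hole and its button has popped out through it (value of joint post between 0.031 and 0.039 m and value of joint button above 0.006 m), for 0.2 s.
2. the imager is lifted clear of the dock (height (world z) of imager above 0.045 m), for 0.1 s.
3. its socket is fully home and square on the ball while the fingers still hold it, the lever still up (distance between socket and ball below 0.004 m and angle between the z axis of socket and the z axis of ball, either way round below 0.1 rad and contact force between the fingers and imager above 0.5 N and value of joint lever below 0.15 rad), for 0.15 s.
4. the lever is pressed right down with the socket home (value of joint lever above 0.57 rad and distance between socket and ball below 0.004 m), for 0.2 s.
At the end, for the whole second after the job is handed in: inner tube at the upper hole (31 to 39 mm out), button out over 6 mm; socket within 4 mm of home on the ball and 0.1 rad of square; window centre within 22 mm of the plane of the lean, on the side the post leans to; lever over 0.57 rad; at rest (all of step 1 and all of step 4 and angle between the z axis of socket and the z axis of ball, either way round below 0.1 rad and x of window in the frame of ball below 0 m and y of window in the frame of ball between -0.022 and 0.022 m and linear speed of imager below 0.01 m/s); the robot touches nothing.
It fails at once if the tube rack, the bottle or the tip box is pushed more than 15 mm (distance of any of rack, bottle, tipbox from where it was at the start of the episode above 0.015 m).
It fails at once if the bottle is knocked over (angle between bottle's own z axis and vertical above 0.5 rad).
It also fails if it takes over 64 s, if anything falls off the work surface, if the arm or the gripper's body presses on something with over 40 N, if the wrist force passes 120 N, or if a joint passes its speed limit or range.

## Working session

There is one attempt and no reset: what is moved stays moved. The work goes in short steps, Python scripts to look and compute and a shell command to move; the robot and the scene stay as the last step left them, time stands still between calls to the robot, and variables do not carry over. Pictures are saved under pics/ and viewed, about 8 in all and at most 12, crops included, and the job is handed in when it is done.

```bash
mkdir -p pics; cat > h.py <<'E'
import numpy as np, cv2
from station import telemetry, grab_frame, arm, regions_of, pinpoint
def K(f): return np.array([[f["fx"],0,f["cx"]],[0,f["fy"],f["cy"]],[0,0,1.]])
def proj(f,X):
    r,_=cv2.Rodrigues(np.array(f["R"],float))
    return cv2.projectPoints(np.atleast_2d(np.array(X,float)),r,np.array(f["t"],float),K(f),np.array(f["dist_coeffs"],float))[0][:,0]
def ray(f,uv):
    n=cv2.undistortPoints(np.array(uv,float).reshape(1,1,2),K(f),np.array(f["dist_coeffs"],float))[0,0]
    R=np.array(f["R"]);d=R.T@np.array([n[0],n[1],1]);return -R.T@np.array(f["t"]),d/np.linalg.norm(d)
def onz(f,uv,z):
    o,d=ray(f,uv);return o+d*(z-o[2])/d[2]
def tri(rays):
    A=np.zeros((3,3));b=np.zeros(3)
    for o,d in rays:
        P=np.eye(3)-np.outer(d,d);A+=P;b+=P@o
    X=np.linalg.solve(A,b);return X,[np.linalg.norm((np.eye(3)-np.outer(d,d))@(X-o)) for o,d in rays]
def save(f,name,box=None,scale=1,pts=()):
    im=cv2.cvtColor(f["pixels"],cv2.COLOR_RGB2BGR).copy()
    if box: im=im[box[1]:box[3],box[0]:box[2]]
    im=cv2.resize(im,None,fx=scale,fy=scale,interpolation=cv2.INTER_CUBIC)
    for u,v in pts:
        if box:u,v=u-box[0],v-box[1]
        cv2.circle(im,(int(u*scale),int(v*scale)),3,(0,255,0),1)
    cv2.imwrite("pics/"+name,im)
E
python3 - <<'E'
from h import *
import numpy as np
a={n:grab_frame(n) for n in("side","top")}
im=np.vstack([a["top"]["pixels"],a["side"]["pixels"]])
for n in a:
    save(a[n],n+"0.png",scale=1.5)
    o=-np.array(a[n]["R"]).T@a[n]["t"];print(n,o.round(3),np.array(a[n]["R"]).round(2).tolist(),a[n]["fx"])
    for k in["stand","ball","imager","grip","socket","window","lever_pad","button","dock","rack","bottle","tipbox"]:
        print(n,k,[(np.round(d["location"],1).tolist(),round(d["p"],2)) for d in pinpoint(n,k)])
print(telemetry.get_state())
E
```

```text
side [-0.044  0.63   0.746] [[-0.77, -0.64, 0.02], [-0.37, 0.42, -0.83], [0.52, -0.65, -0.56]] 365.1210931808294
side stand [([216.1, 224.9], 0.86)]
side ball [([218.7, 185.2], 0.64)]
side imager [([307.1, 204.2], 0.8)]
side grip [([311.1, 193.6], 0.91)]
side socket [([306.6, 193.3], 0.61)]
side window [([326.0, 203.2], 0.81)]
side lever_pad []Traceback (most recent call last):
  File "<stdin>", line 9, in <module>
ValueError: it knows: ball, bottle, dock, grip, imager, lever_pad, rack, socket, stand, tipbox, window
```

```bash
ls pics
```

```text
side0.png
```

```bash
python3 - <<'E'
from h import *
for n in("side","top"):
    f=grab_frame(n)
    save(f,n+"0.png",scale=1.5)
    o=-np.array(f["R"]).T@f["t"];print(n,o.round(3),np.array(f["R"]).round(2).tolist(),f["fx"])
    for k in["stand","ball","imager","grip","socket","window","lever_pad","dock","rack","bottle","tipbox"]:
        print(n,k,[(np.round(d["location"],1).tolist(),round(d["p"],2)) for d in pinpoint(n,k)])
print(telemetry.get_state())
E
```

```text
side [-0.044  0.63   0.746] [[-0.77, -0.64, 0.02], [-0.37, 0.42, -0.83], [0.52, -0.65, -0.56]] 365.1210931808294
side stand [([217.7, 221.6], 0.76)]
side ball [([219.6, 184.6], 0.6)]
side imager [([303.6, 202.0], 0.57)]
side grip [([311.3, 192.4], 0.8)]
side socket [([304.1, 192.4], 0.69), ([171.4, 294.1], 0.67)]
side window [([326.9, 202.3], 0.7)]
side lever_pad [([310.8, 194.2], 0.52), ([297.1, 175.7], 0.44)]
side dock [([304.5, 202.7], 0.52), ([324.3, 203.4], 0.26)]
side rack [([170.3, 296.0], 0.91)]
side bottle [([241.8, 181.5], 0.77)]
side tipbox [([143.3, 248.9], 0.71)]
top [ 0.42  -0.057  1.356] [[0.01, -1.0, 0.03], [-1.0, -0.01, -0.07], [0.07, -0.02, -1.0]] 390.05057304159453
top stand [([228.2, 155.0], 0.78), ([354.5, 250.2], 0.57), ([145.4, 183.5], 0.15)]
top ball [([364.2, 267.1], 0.66), ([222.5, 160.6], 0.53), ([306.4, 231.6], 0.52)]
top imager [([304.8, 204.4], 0.77), ([228.7, 154.4], 0.7)]
top grip [([308.6, 211.0], 0.81)]
top socket [([306.2, 204.0], 0.87)]
top window [([306.9, 227.8], 0.86), ([306.5, 203.5], 0.47)]
top lever_pad [([305.6, 190.4], 0.44)]
top dock [([306.3, 202.4], 0.6), ([298.5, 128.1], 0.38)]
top rack [([149.4, 186.4], 0.66)]
top bottle [([297.6, 130.9], 0.64)]
top tipbox [([159.4, 128.4], 0.92)]
{'t': 1.65, 'q': array([-9.49880685e-01,  3.58658870e-01,  1.19046312e-02, -9.95920728e-06,
       -1.22406489e+00, -2.88085800e-01]), 'qd': array([ 0.00023484, -0.0026219 , -0.00053045,  0.00140282, -0.0003943 ,
       -0.00037611]), 'joint_efforts': array([-1.66062146e-03, -5.82371664e+01,  2.93310106e+01,  7.00243503e+00,
        1.26629873e-02, -6.25991163e-06]), 'eef_pos': array([ 0.22051403, -0.63795695,  0.22652337]), 'ee_rot': array([ 3.14159015e+00, -2.45222222e-05,  1.90362278e+00]), 'force': array([-0.70362279, -0.5755743 , -0.4570132 ]), 'moment': array([ 0.01279205, -0.01930741, -0.03161975]), 'width': 0.08799662867803301}
```

View pics/side0.png

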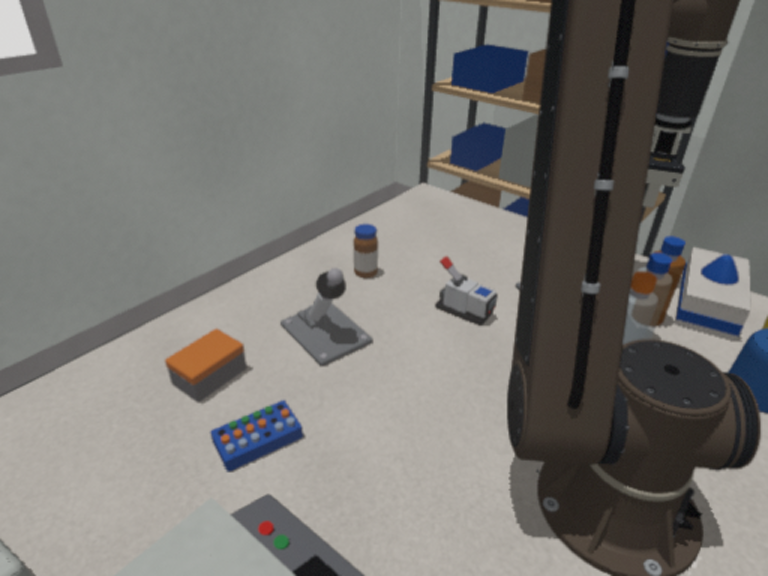

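View pics/top0.png

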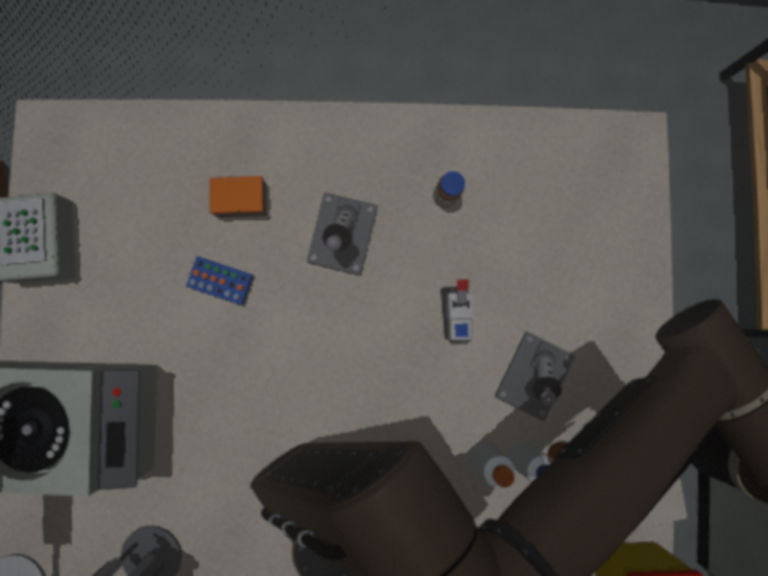

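The possible stands are the left one at top (228,155) / side (217,222) and the right one at top (355,250). There's also a round dark thing at top (100,370). "Farthest to the robot's left" means the one at top (228,155). The imager is at top (306,205), and I'll check the choice in a crop with the fit drawn over it.

```bash
cat > fit.py <<'E'
from h import *
from scipy.optimize import minimize
def Rz(a): c,s=np.cos(a),np.sin(a);return np.array([[c,-s,0],[s,c,0],[0,0,1.]])
def box(x0,x1,y0,y1,z0,z1): return np.array([[x,y,z] for x in(x0,x1) for y in(y0,y1) for z in(z0,z1)])
S30,C30=.5,np.sqrt(.75)
AX=np.array([-S30,0,C30]);UX=np.array([C30,0,S30]);UY=np.array([0,1.,0]);P0=np.array([.045,0,.014])
def cyl(s0,s1,r):
    t=np.linspace(0,2*np.pi,24)
    return np.array([P0+s*AX+r*(np.cos(a)*UX+np.sin(a)*UY) for s in(s0,s1) for a in t])
def ballpts(b):
    u=np.random.default_rng(0).normal(size=(150,3));return P0+b*AX+.016*u/np.linalg.norm(u,axis=1)[:,None]
def stand_parts(b):  # b: ball centre distance along the axis from P0
    return [box(-.085,.085,-.065,.065,0,.014)],[cyl(0,.11,.017),cyl(.10,b-.038,.013),cyl(b-.038,b-.030,.030),cyl(b-.03,b,.006),ballpts(b)]
def imager_parts(lev=0.):
    a=np.deg2rad(36)-lev
    L=lambda r,h:np.array([.004,0,.0625])+r*np.array([np.cos(a),0,np.sin(a)])+h*np.array([-np.sin(a),0,np.cos(a)])
    lever=np.array([L(r,h)+[0,y,0] for r in(0,.063) for h in(-.003,.004) for y in(-.011,.011)])
    return [box(-.028,.028,-.025,.025,0,.056),box(-.076,-.028,-.025,.025,.006,.056),box(.028,.046,-.017,.017,.004,.024),lever]
def sil(f,parts,R,t):
    m=np.zeros((384*2,512*2),np.uint8)
    for p in parts:
        q=proj(f,p@R.T+t);h=cv2.convexHull(np.round(q*2+.5).astype(np.int32));cv2.fillConvexPoly(m,h,1)
    return cv2.resize(m.astype(np.float32),(512,384),interpolation=cv2.INTER_AREA)
def iou(a,b): return np.minimum(a,b).sum()/np.maximum(a,b).sum()
def best(cam,name,xy,tol=40):
    c=[d for d in regions_of(cam,name) if np.hypot((d["bbox"][0]+d["bbox"][2])/2-xy[0],(d["bbox"][1]+d["bbox"][3])/2-xy[1])<tol]
    return c[0]["pixels"].astype(np.float32) if c else None
E
python3 - <<'E'
from fit import *
import pickle
o={}
for n,s,i in(("side",(217,215),(308,195)),("top",(228,155),(306,208))):
    f=grab_frame(n);o[n]={"f":f}
    for k,xy in(("stand",s),("ball",s),("imager",i),("lever_pad",i),("dock",i)):
        m=best(n,k,xy);o[n][k]=m
        if m is not None: ys,xs=np.nonzero(m);print(n,k,int(m.sum()),xs.min(),ys.min(),xs.max(),ys.max())
        else: print(n,k,None)
pickle.dump(o,open("o.pkl","wb"))
a=[]
for n,b in(("side",(180,165,340,245)),("top",(195,110,355,190+50))):
    im=cv2.cvtColor(o[n]["f"]["pixels"],cv2.COLOR_RGB2BGR).copy()[b[1]:b[3],b[0]:b[2]]
    im=cv2.resize(im,None,fx=4,fy=4,interpolation=cv2.INTER_CUBIC)
    for k,c in(("stand",(0,255,0)),("ball",(0,0,255)),("imager",(255,0,0)),("lever_pad",(0,255,255)),("dock",(255,0,255))):
        if o[n][k] is not None:
            m=cv2.resize(o[n][k][b[1]:b[3],b[0]:b[2]].astype(np.uint8),None,fx=4,fy=4,interpolation=cv2.INTER_NEAREST)
            cv2.drawContours(im,cv2.findContours(m,0,2)[0],-1,c,1)
    a.append(im)
cv2.imwrite("pics/masks.png",cv2.resize(np.vstack(a),None,fx=.7,fy=.7,interpolation=cv2.INTER_AREA))
E
```

```text
side stand 1806 188 179 247 243
side ball 308 211 178 230 198
side imager 771 293 172 330 210
side lever_pad 128 294 171 309 187
side dock 176 291 200 324 215
top stand 1797 206 128 250 183
top ball 268 215 149 232 167
top imager 645 297 186 314 228
top lever_pad 139 303 186 312 203
top dock None
```

View pics/masks.png

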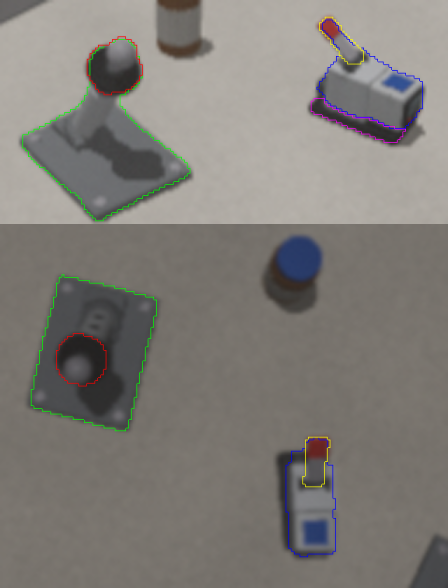

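The masks sit cleanly on the left stand (its post leans toward the robot, two holes visible in the top view), on the imager and on its dock. Next I fit the poses to the silhouettes.

```bash
cat > fits.py <<'E'
from fit import *
import pickle
o=pickle.load(open("o.pkl","rb"));cams=("side","top")
def cs(p):
    R=Rz(p[2]);t=np.array([p[0],p[1],0]);c=0
    bs,ps=stand_parts(p[3])
    for n in cams:
        f=o[n]["f"]
        c-=iou(sil(f,bs+ps,R,t),o[n]["stand"])+.7*iou(sil(f,ps[2:],R,t),o[n]["ball"])
    return c
def ci(p):
    R=Rz(p[2]);t=np.array([p[0],p[1],.014]);pp=imager_parts()
    return -sum(iou(sil(o[n]["f"],pp,R,t),o[n]["imager"])+.3*iou(sil(o[n]["f"],pp[3:],R,t),o[n]["lever_pad"]) for n in cams)
def run(c,x0s,steps):
    b=None
    for x0 in x0s:
        x0=np.array(x0);sx=np.vstack([x0]+[x0+np.eye(len(x0))[i]*steps[i] for i in range(len(x0))])
        r=minimize(c,x0,method="Nelder-Mead",options=dict(initial_simplex=sx,maxiter=400,xatol=1e-4,fatol=1e-4))
        if b is None or r.fun<b.fun:b=r
    return b
if __name__=="__main__":
    s0=onz(o["top"]["f"],(228,155),.01)[:2];i0=onz(o["top"]["f"],(306,205),.03)[:2];print(s0,i0)
    s=run(cs,[[*s0,a,b] for a in(-.2,.2) for b in(.18,)],[.02,.02,.1,.02]);print("stand",s.x.round(4),s.fun/3.4)
    # window toward -x in image -> imager -x ~ world -x
    i=run(ci,[[*i0,a] for a in(-.2,.2)],[.02,.02,.1]);print("imager",i.x.round(4),i.fun/2.6)
    for n in cams:
        R=Rz(s.x[2]);t=np.array([*s.x[:2],0]);bs,ps=stand_parts(s.x[3]);f=o[n]["f"]
        print(n,iou(sil(f,bs+ps,R,t),o[n]["stand"]),iou(sil(f,ps[2:],R,t),o[n]["ball"]),iou(sil(f,imager_parts(),Rz(i.x[2]),np.array([*i.x[:2],.014])),o[n]["imager"]))
        print("base only",)
    pickle.dump((s.x,i.x),open("fit.pkl","wb"))
    R=Rz(s.x[2]);t=np.array([*s.x[:2],0])
    print("ball",t+R@(P0+s.x[3]*AX),"axis",R@AX,"ux",R@UX)
    for k in("ball",):
        X,e=tri([ray(o["side"]["f"],(219.2,185)),ray(o["top"]["f"],(222.5,160.6))]);print(X,e)
    for nm,a,b in(("grip",(311.2,193),(308.6,211)),("window",(326.5,202.7),(306.9,227.8)),("socket",(304.8,192.4),(306.2,204))):
        print(nm,*tri([ray(o["side"]["f"],a),ray(o["top"]["f"],b)]))
    R=Rz(i.x[2]);print([(R@p+[*i.x[:2],.014]).round(4) for p in np.array([[-.022,0,.034],[-.0795,0,.032],[0,0,.03]])])
E
python3 fits.py
```

```text
[ 0.62891817 -0.00518651] [ 0.45822581 -0.27490087]
stand [ 0.628  -0.005  -0.2015  0.1868] -0.9053562669193044
imager [ 0.4599 -0.2703  0.0311] -0.8706545829772949
side 0.8838015 0.8921283 0.83721584
base only
top 0.9561897 0.8767576 0.94415486
base only
ball [0.58062148 0.00467624 0.17578407] axis [-0.48988416  0.10006754  0.8660254 ] ux [ 0.84850425 -0.17332206  0.5       ]
[0.58926063 0.00724745 0.1663642 ] [np.float64(0.0029457687049987222), np.float64(0.002945768704998937)]
grip [ 0.4413326  -0.27666129  0.05832955] [np.float64(0.004530822888362784), np.float64(0.004530822888362798)]
window [ 0.38286133 -0.27445226  0.04742301] [np.float64(0.0019260738467835714), np.float64(0.0019260738467835928)]
socket [ 0.46354706 -0.2698748   0.05430297] [np.float64(0.0031542492257851714), np.float64(0.0031542492257851523)]
[array([ 0.4379, -0.271 ,  0.048 ]), array([ 0.3805, -0.2728,  0.046 ]), array([ 0.4599, -0.2703,  0.044 ])]
```

```bash
cat > ov.py <<'E'
from fits import *
s,i=pickle.load(open("fit.pkl","rb"));a=[]
for n,b in(("side",(180,165,340,245)),("top",(195,110,355,240))):
    f=o[n]["f"];im=cv2.cvtColor(f["pixels"],cv2.COLOR_RGB2BGR)[b[1]:b[3],b[0]:b[2]]
    k=4;im=cv2.resize(im,None,fx=k,fy=k,interpolation=cv2.INTER_CUBIC)
    bs,ps=stand_parts(s[3])
    for parts,R,t,c in((bs+ps,Rz(s[2]),[*s[:2],0],(0,255,0)),(imager_parts(),Rz(i[2]),[*i[:2],.014],(0,0,255))):
        for p in parts:
            q=(proj(f,p@R.T+t)-b[:2])*k+1.5;cv2.polylines(im,[cv2.convexHull(q.astype(np.int32))],True,c,1)
    a.append(im)
cv2.imwrite("pics/ov.png",cv2.resize(np.vstack(a),None,fx=.7,fy=.7,interpolation=cv2.INTER_AREA))
for n in cams:
    f=o[n]["f"];bs,ps=stand_parts(s[3])
    for nm,parts,R,t in(("stand",bs+ps,Rz(s[2]),[*s[:2],0]),("ball",ps[2:],Rz(s[2]),[*s[:2],0]),("imager",imager_parts(),Rz(i[2]),[*i[:2],.014])):
        m=sil(f,parts,R,np.array(t));r=minimize(lambda d:-iou(cv2.warpAffine(m,np.array([[1,0,d[0]],[0,1,d[1]]]),(512,384)),o[n][nm]),[0,0],method="Nelder-Mead",options=dict(initial_simplex=[[0,0],[1,0],[0,1]]))
        print(n,nm,r.x.round(2),r.fun,"area ratio",m.sum()/o[n][nm].sum())
E
python3 ov.py
```

```text
side stand [ 1. -1.] -0.8943504095077515 area ratio 1.1072813
side ball [0. 0.] -0.8921282887458801 area ratio 1.1071428
side imager [ 1. -1.] -0.8740338087081909 area ratio 1.1225681
top stand [0. 0.] -0.9561896920204163 area ratio 1.0313022
top ball [-1.  0.] -0.89083331823349 area ratio 1.1166044
top imager [0. 0.] -0.9441548585891724 area ratio 1.024031
```

View pics/ov.png

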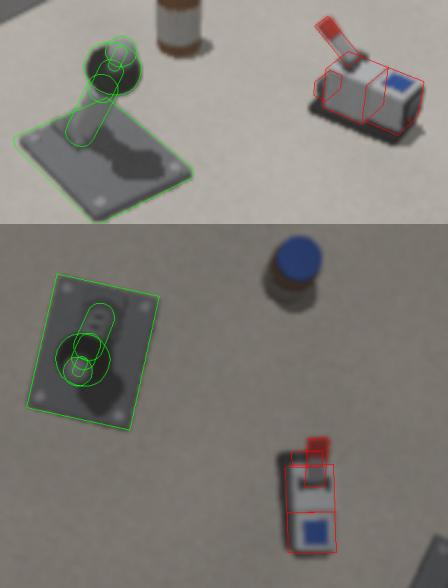

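```bash
sed -i 's/np.zeros((384\*2,512\*2)/np.zeros((384*6,512*6)/; s/np.round(q\*2+.5)/np.round(q*6+2.5)/' fit.py; time python3 fits.py; python3 ov.py
cat > mv.py <<'E'
from fit import *
from scipy.spatial.transform import Rotation as Ro
import sys
def cur():
    s=telemetry.get_state();return s,np.array(s["eef_pos"]),Ro.from_euler("xyz",s["ee_rot"]).as_matrix()
def goto(p,R,name=""):
    s,p0,R0=cur();w=Ro.from_matrix(R@R0.T).as_rotvec(degrees=True)
    print(name,"shift cm",((np.array(p)-p0)*100).round(2),"turn deg",w.round(1),"|w|",np.linalg.norm(w).round(1))
def toolR(x,z): return np.column_stack([x,np.cross(z,x),z])
def tilt(yaw): # tool along the leaning axis
    Rs=Rz(yaw);return toolR(Rs@UY,-Rs@AX)
E
```

```text
[ 0.62891817 -0.00518651] [ 0.45822581 -0.27490087]
stand [ 0.628  -0.0051 -0.2189  0.1876] -0.9139375125660616
imager [ 0.4593 -0.2704  0.0316] -0.8651474805978628
side 0.88986886 0.8991242 0.8473071
base only
top 0.9592056 0.89846563 0.9350239
base only
ball [0.58036275 0.00548393 0.17644662] axis [-0.48807069  0.10856797  0.8660254 ] ux [ 0.84536323 -0.18804524  0.5       ]
[0.58926063 0.00724745 0.1663642 ] [np.float64(0.0029457687049987222), np.float64(0.002945768704998937)]
grip [ 0.4413326  -0.27666129  0.05832955] [np.float64(0.004530822888362784), np.float64(0.004530822888362798)]
window [ 0.38286133 -0.27445226  0.04742301] [np.float64(0.0019260738467835714), np.float64(0.0019260738467835928)]
socket [ 0.46354706 -0.2698748   0.05430297] [np.float64(0.0031542492257851714), np.float64(0.0031542492257851523)]
[array([ 0.4373, -0.2711,  0.048 ]), array([ 0.3799, -0.2729,  0.046 ]), array([ 0.4593, -0.2704,  0.044 ])]
side stand [ 1. -1.] -0.8993926644325256 area ratio 1.0927618
side ball [0. 0.] -0.8991242051124573 area ratio 1.0731422
side imager [ 1. -1.] -0.8882995843887329 area ratio 1.0908993
top stand [0. 0.] -0.9592056274414062 area ratio 1.0281951
top ball [-1.01  0.01] -0.8988252282142639 area ratio 1.077529
top imager [0. 0.] -0.9350239038467407 area ratio 1.0046082
real	0m18.723s
user	0m28.749s
sys	0m4.576s
```

```bash
python3 - <<'E'
from mv import *
B=np.array([.580,.005,.176]);R=tilt(-.21);ax=-R[:,2]
goto(B+.05*ax,R,"pre")
E
```

```text
pre shift cm [33.51 64.81 -0.72] turn deg [  1.9 -30.3 -30.4] |w| 43.0
```

```bash
python3 -m inch '1 0 3 3 0 0 0; 1 3 8 6 0 0 0; 1 5 13 8 0 0 0; 1 8 18 8 0 0 0; 1 11 23 8 0 -7 -7; 1 14 28 8 0 -14 -14; 1 17 33 8 1 -21 -21; 1 20 38 8 2 -30 -30; 1 23 43 8 2 -30 -30; 1 26 48 8 2 -30 -30; 1 29 53 7 2 -30 -30; 1 32 58 5 2 -30 -30'
python3 - <<'E'
from mv import *
B=np.array([.580,.005,.176]);R=tilt(-.21);ax=-R[:,2]
goto(B+.05*ax,R,"pre")
E
```

```text
t: 3.75
eef_pos: [0.5278, -0.078, 0.2852]
ee_rot: [2.619, -0.003, 1.37]
force: [1.2, -1.7, 0.7]
width: 0.0878
pre shift cm [ 2.78  8.82 -6.59] turn deg [-0.2 -0.  -0.5] |w| 0.6
```

```bash
python3 -m inch '1 1.5 5 -2 0 0 0; 1 2.8 8.8 -6.6 0 0 -0.5; 1 2.8 8.8 -6.6 0 0 -0.5; 1 2.8 8.8 -6.6 0 0 -0.5'
python3 - <<'E'
from mv import *
B=np.array([.580,.005,.176]);R=tilt(-.21);ax=-R[:,2]
goto(B+.05*ax,R,"pre"); goto(B-.043*ax,R,"grip")
s,p,R0=cur()
a=[]
for n,b in(("side",(160,130,290,250)),("top",(180,110,310,230))):
    f=grab_frame(n)
    save(f,"_"+n+".png",b,3,list(proj(f,[p,p+.044*R0[:,0],p-.044*R0[:,0],B,B-.034*ax])))
    a.append(cv2.imread("pics/_"+n+".png"))
    for k in("ball",):print(n,[(np.round(d["location"],1),round(d["p"],2)) for d in pinpoint(n,k)],proj(f,B))
cv2.imwrite("pics/pre.png",np.hstack(a))
E
```

```text
t: 4.25
eef_pos: [0.5558, 0.0097, 0.2193]
ee_rot: [2.619, -0.002, 1.361]
force: [0.8, 0.4, -0.8]
width: 0.0877
pre shift cm [-0.02  0.05 -0.  ] turn deg [-0.2 -0.1 -0. ] |w| 0.2
grip shift cm [ 4.52 -0.91 -8.06] turn deg [-0.2 -0.1 -0. ] |w| 0.2
side [(array([219.9, 184.8]), 0.87), (array([387.4, 164. ]), 0.7)] [[222.97348462 183.15412185]]
top [(array([221.3, 159.9]), 0.8), (array([364.4, 265.5]), 0.73)] [[222.4086755  162.43186225]]
```

View pics/pre.png

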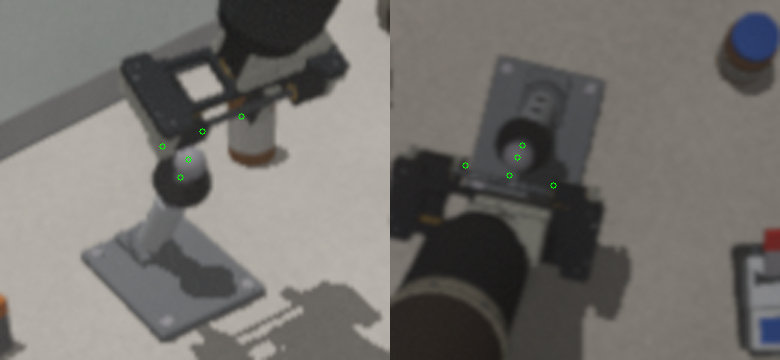

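The crop shows the jaws open above the left stand's ball and collar, with the overlay on the ball within about 2 px. I'll measure the ball blob and collar directly.

```bash
python3 - <<'E'
from mv import *
B=np.array([.580,.005,.176]);R=tilt(-.21);ax=-R[:,2];r={}
for n in("side","top"):
    f=grab_frame(n);m=best(n,"ball",proj(f,B)[0]);g=cv2.cvtColor(f["pixels"],cv2.COLOR_RGB2GRAY)
    mm=cv2.erode(m,np.ones((3,3)));v=g[mm>0];th,_=cv2.threshold(v.reshape(-1,1),0,255,cv2.THRESH_OTSU)
    ys,xs=np.nonzero((mm>0)&(g>th));c=np.array([xs.mean(),ys.mean()]);my,mx=np.nonzero(m)
    print(n,th,len(xs),"bright",c,"pred",proj(f,B)[0],"mask c",mx.mean(),my.mean(),"collar pred",proj(f,B-.034*ax)[0],mx.min(),mx.max(),my.min(),my.max())
    r[n]=ray(f,c)
print(*tri(r.values()))
E
```

```text
side 80.0 79 bright [222.48101266 184.26582278] pred [222.97348462 183.15412185] mask c 220.5062893081761 188.9182389937107 collar pred [220.03151539 189.0465765 ] 211 230 178 199
top 56.0 70 bright [222.08571429 161.11428571] pred [222.4086755  162.43186225] mask c 223.44905660377358 157.77358490566039 collar pred [224.11910871 158.44641217] 215 232 149 166
[0.58363962 0.00544231 0.17106879] [np.float64(0.0013760993110794374), np.float64(0.00137609931107957)]
```

```bash
python3 -m inch '1 1.5 -0.3 -2.7 0 0 0; 1 3 -0.6 -5.3 0 0 0; 1 3.8 -0.75 -6.8 0 0 0; 1 4.6 -0.9 -8.2 0 0 0; 1 4.6 -0.9 -8.2 0 0 0' 30 && python3 -m inch '0.3 0 0 0 0 0 0; 0.3 0 0 0 0 0 0; 0.3 0 0 0 0 0 0; 0.3 0 0 0 0 0 0' 30
```

```text
t: 5.28
eef_pos: [0.6049, -0.0056, 0.1599]
ee_rot: [2.662, -0.008, 1.37]
force: [-0.6, 0.3, 0.0]
width: 0.0876
t: 5.78
eef_pos: [0.6049, -0.0054, 0.1602]
ee_rot: [2.662, -0.008, 1.371]
force: [0.3, 0.0, 0.3]
width: 0.0532
```

```bash
python3 -m inch '1 0 0 0 0 0 0; 1 0 0 0 0 0 0'; python3 -c "
from mv import *
s,p,R=cur();print(s['q'].round(3),s['qd'].round(3),R.round(3))"
```

```text
t: 6.02
eef_pos: [0.6049, -0.0054, 0.1603]
ee_rot: [2.662, -0.008, 1.371]
force: [-0.5, 0.3, -0.4]
width: 0.0678
[ 0.293  0.06  -0.946  1.026 -0.251 -3.03 ] [ 0.     0.002  0.001  0.001 -0.     0.   ] [[ 0.199  0.869  0.454]
 [ 0.98  -0.18  -0.085]
 [ 0.008  0.462 -0.887]]
```

q6 has hit its limit (-3.03), so I need the half-turned grasp. I'll back out along the axis and find the turn direction that unwinds q6.

```bash
python3 -m inch '1 -2 0.4 3.5 0 0 0; 1 -4.5 1 8 0 0 0; 1 -4.5 1 8 4.9 -1 -8.7; 1 -4.5 1 8 9.8 -2 -17.4; 1 -4.5 1 8 9.8 -2 -17.4'; python3 -c "
from mv import *
s,p,R=cur();print(s['q'].round(3))
goto(p,toolR(-tilt(-.21)[:,0],tilt(-.21)[:,2]))"
```

```text
t: 6.65
eef_pos: [0.5618, 0.0006, 0.2439]
ee_rot: [2.697, -0.181, 1.069]
force: [0.3, 0.1, -0.1]
width: 0.0875
[ 0.498 -0.112 -0.798  0.543 -0.558 -3.029]
 shift cm [0. 0. 0.] turn deg [  75.3  -14.1 -141. ] |w| 160.4
```

```bash
python3 -m inch '1 0 0 0 -5 1 8.5; 1 0 0 0 -10 2 17; 1 0 0 0 -15 3 26; 1 0 0 0 -20 4 35; 1 0 0 0 -25 5 43; 1 0 0 0 -30 6 52; 1 0 0 0 -35 7 60; 1 0 0 0 -40 8 69; 1 0 0 0 -40 8 69'; python3 -c "
from mv import *
s,p,R=cur();print(s['q'].round(3))
goto(p,toolR(-tilt(-.21)[:,0],tilt(-.21)[:,2]))"
```

```text
t: 7.78
eef_pos: [0.5616, 0.0004, 0.2434]
ee_rot: [2.918, 0.451, 2.353]
force: [-0.3, -0.5, -0.3]
width: 0.0873
[ 0.528 -0.102 -0.841  0.689 -0.593 -1.798]
 shift cm [0. 0. 0.] turn deg [-55.4  13.7 105. ] |w| 119.5
```

```bash
python3 -m inch '1 0 0 0 -4.6 1.1 8.7; 1 0 0 0 -9.2 2.3 17.5; 1 0 0 0 -13.8 3.4 26; 1 0 0 0 -18.5 4.6 35; 1 0 0 0 -23 5.7 44; 1 0 0 0 -27.7 6.8 52.5; 1 0 0 0 -32 8 61; 1 0 0 0 -37 9.1 70; 1 0 0 0 -42 10.3 79; 1 0 0 0 -46 11.4 87; 1 0 0 0 -51 12.6 96; 1 0 0 0 -55.4 13.7 105'; python3 -c "
from mv import *
s,p,R=cur();print(s['q'].round(3))
R=tilt(-.21);R=toolR(-R[:,0],R[:,2]);ax=-R[:,2]
B=np.array([.5815,.005,.1735])
goto(B+.045*ax,R);goto(B-.042*ax,R)"
```

```text
t: 9.28
eef_pos: [0.5614, 0.0002, 0.243]
ee_rot: [-2.618, -0.001, -1.78]
force: [-0.1, -1.2, 0.1]
width: 0.0875
[ 0.496 -0.124 -0.878  0.72  -0.515  0.284]
 shift cm [-0.19  0.95 -3.06] turn deg [ 0.   0.  -0.1] |w| 0.1
 shift cm [  4.06   0.04 -10.59] turn deg [ 0.   0.  -0.1] |w| 0.1
```

```bash
python3 -m inch '1 -0.2 0.95 -3 0 0 0; 1 1 0.7 -5 0 0 0; 1 2 0.5 -7 0 0 0; 1 3 0.3 -8.6 0 0 0; 1 4.05 0.05 -10.6 0 0 0; 1 4.05 0.05 -10.6 0 0 0; 1 4.05 0.05 -10.6 0 0 0' 30; python3 -c "
from mv import *
s,p,R=cur();print(s['q'].round(3))
R=tilt(-.21);R=toolR(-R[:,0],R[:,2]);ax=-R[:,2]
B=np.array([.5815,.005,.1735])
goto(B-.042*ax,R)"
```

```text
t: 10.15
eef_pos: [0.6064, 0.0013, 0.1457]
ee_rot: [-2.632, -0.005, -1.784]
force: [0.5, 0.4, 1.0]
width: 0.0875
[ 0.056  0.075 -1.016  1.663 -0.135 -0.328]
 shift cm [-0.44 -0.07 -0.85] turn deg [ 0.1 -0.9  0.2] |w| 0.9
```

Joints 3 and 4 are near their limits, so the full 30° tilt is marginal here. I'll identify the arm's kinematics from the logged poses so I can plan tilts.

```bash
cat > kin.py <<'E'
import numpy as np
from scipy.spatial.transform import Rotation as Ro
from scipy.optimize import least_squares
D=[([-.94988,.358659,.011905,0,-1.224065,-.288086],[.220514,-.637957,.226523],[3.14159,0,1.903623]),
([.293,.06,-.946,1.026,-.251,-3.03],[.6049,-.0054,.1603],[2.662,-.008,1.371]),
([.498,-.112,-.798,.543,-.558,-3.029],[.5618,.0006,.2439],[2.697,-.181,1.069]),
([.528,-.102,-.841,.689,-.593,-1.798],[.5616,.0004,.2434],[2.918,.451,2.353]),
([.496,-.124,-.878,.72,-.515,.284],[.5614,.0002,.243],[-2.618,-.001,-1.78]),
([.056,.075,-1.016,1.663,-.135,-.328],[.6064,.0013,.1457],[-2.632,-.005,-1.784])]
LO=np.array([-3.07,-1.43,-1.02,-3.03,-3.05,-3.03]);HI=np.array([3.07,2.12,1.25,1.67,0,3.03])
y=lambda a:Ro.from_euler("y",a).as_matrix()
x=lambda a:Ro.from_euler("x",a).as_matrix()
z=lambda a:Ro.from_euler("z",a).as_matrix()
def fk(q,P,s4,s6):
    a1,d,h,L1,Lf,e,Lt,d2,c6=P
    A=z(q[0]);p=A@[a1,d,h];A=A@y(q[1]);p=p+A@[0,0,L1];A=A@y(-q[2]);p=p+A@[Lf,d2,e];A=A@x(s4*q[3])@y(-q[4]);p=p+A@[Lt,0,0];A=A@x(s6*q[5]+c6)
    return p,np.column_stack([A[:,1],A[:,2],A[:,0]])
def res(P,s4,s6):
    r=[]
    for q,p,e in D:
        pp,R=fk(q,P,s4,s6);r+=[*(pp-p),*(.1*(Ro.from_matrix(R@Ro.from_euler("xyz",e).as_matrix().T).as_rotvec()))]
    return np.array(r)
def fit():
    b=None
    for s4 in(1,-1):
        for s6 in(1,-1):
            for c6 in(-1.57,0,1.57,3.14):
              for d in(.15,-.15):
                r=least_squares(res,[.1,d,.4,.45,.45,0,.35,0,c6],args=(s4,s6))
                if b is None or r.cost<b[0].cost:b=(r,s4,s6)
    return b
def ik(p,R,M,q0s):
    b=None
    for q0 in q0s:
        f=lambda q:(lambda a:np.r_[(a[0]-p)*10,Ro.from_matrix(a[1]@R.T).as_rotvec()])(fk(q,*M))
        r=least_squares(f,np.clip(q0,LO+.01,HI-.01),bounds=(LO,HI))
        if b is None or r.cost<b.cost:b=r
    return b
if __name__=="__main__":
    r,s4,s6=fit();print(r.cost,s4,s6,r.x.round(4));print(res(r.x,s4,s6).reshape(-1,6).round(4))
    import pickle;pickle.dump((r.x,s4,s6),open("kin.pkl","wb"))
E
python3 kin.py
```

```text
0.014259794899632697 -1 -1 [ 0.1537 -4.0321  0.0914  0.6393  0.2532  0.088   0.4459  3.9251 -1.5708]
[[ 6.840e-02  5.010e-02  1.430e-02  0.000e+00  0.000e+00 -0.000e+00]
 [ 1.310e-02 -1.890e-02  6.800e-03 -0.000e+00  0.000e+00  0.000e+00]
 [-1.430e-02  3.640e-02 -5.600e-03  0.000e+00  0.000e+00  0.000e+00]
 [-1.420e-02  1.160e-02 -1.280e-02  0.000e+00 -1.000e-04  1.000e-04]
 [-1.110e-02  1.120e-02 -1.250e-02  0.000e+00 -1.000e-04  0.000e+00]
 [ 7.500e-03 -1.339e-01  9.700e-03  0.000e+00  1.000e-04 -1.000e-04]]
```

```bash
python3 - <<'E'
s=open("kin.py").read()
s=s.replace("Lt,d2,c6=P","Lt,wy,wz,c6=P").replace("[Lf,d2,e]","[Lf,0,e]").replace("A=A@x(s4*q[3])@y(-q[4])","A=A@x(s4*q[3]);p=p+A@[0,wy,wz];A=A@y(-q[4])").replace(".35,0,c6]",".35,0,0,c6]")
open("kin.py","w").write(s)
E
python3 kin.py
```

```text
1.609075327634861e-07 -1 -1 [-7.0000e-04  6.0000e-04  2.0010e-01  6.0140e-01  4.6480e-01 -5.0000e-04
  3.7800e-01 -1.9240e-01 -4.0000e-04 -1.5708e+00]
[[-0.     -0.     -0.0001  0.      0.     -0.    ]
 [-0.0001  0.0001 -0.0001 -0.      0.      0.    ]
 [-0.0001 -0.     -0.0001  0.      0.      0.    ]
 [-0.      0.0001  0.0001  0.     -0.0001  0.0001]
 [ 0.0002 -0.      0.0004  0.     -0.0001  0.    ]
 [ 0.     -0.0001 -0.0001  0.      0.0001 -0.0001]]
```

```bash
cat > plan.py <<'E'
from kin import *
from fit import Rz,AX,UX,UY
import pickle
M=pickle.load(open("kin.pkl","rb"));yaw=-.21;rng=np.random.default_rng(1)
seeds=[LO+(HI-LO)*rng.random(6)*[1,1,1,1,1,1] for _ in range(60)]
for q in seeds:q[0]=rng.uniform(-1,1)
def tool(tl,sg,yaw=yaw):
    Rs=Rz(yaw);t=np.deg2rad(tl);zz=Rs@[np.sin(t),0,-np.cos(t)];xx=sg*(Rs@UY);return np.column_stack([xx,np.cross(zz,xx),zz])
def sols(p,R):
    o=[]
    for q0 in seeds:
        r=ik(p,R,M,[q0])
        if r.cost<1e-8 and not any(np.abs(r.x-s).max()<.05 for s in o):o.append(r.x)
    return o
if __name__=="__main__":
    Rs=Rz(yaw);ax,ux=Rs@AX,Rs@UX;B=np.array([.5815,.005,.1735])
    for nm,pf in(("collar",lambda R:B-.034*ax+.008*R[:,2]),("place",lambda R:B+.012*ax-.030*ax+.034*ax-.022*ux+.019*R[:,2])):
        for tl in(30,20,10):
            for sg in(1,-1):
                R=tool(tl,sg)
                for q in sols(pf(R),R): print(nm,tl,sg,q.round(2),"margin",np.minimum(q-LO,HI-q).min().round(2))
E
time python3 plan.py
```

```text
collar 20 1 [ 0.42  0.14 -0.75  0.49 -0.44 -2.62] margin 0.27
collar 20 -1 [ 0.42  0.14 -0.75  0.49 -0.44  0.52] margin 0.27
collar 10 1 [ 0.39  0.22 -0.49  0.15 -0.73 -2.27] margin 0.53
collar 10 -1 [ 0.39  0.22 -0.49  0.15 -0.73  0.87] margin 0.53
place 20 1 [ 0.49  0.04 -0.79  0.47 -0.51 -2.65] margin 0.23
place 20 -1 [ 0.49  0.04 -0.79  0.47 -0.51  0.49] margin 0.23
place 10 1 [ 0.44  0.13 -0.54  0.15 -0.77 -2.32] margin 0.48
place 10 -1 [ 0.44  0.13 -0.54  0.15 -0.77  0.82] margin 0.48
real	0m59.519s
user	0m59.771s
sys	0m0.112s
```

```bash
python3 - <<'E'
from mv import *
from plan import tool,AX,UX
Rs=Rz(-.21);ax=Rs@AX;B=np.array([.5815,.005,.1735]);R=tool(20,-1)
goto(B-.034*ax+.008*R[:,2],R,"collar")
E
python3 - <<'E'
E
```

```text
collar shift cm [-0.56 -0.04 -0.91] turn deg [2.2 8.9 0.2] |w| 9.2
```

```bash
python3 -m inch '1 -0.3 0 -0.1 2.2 8.9 0.2; 1 -0.55 0 -0.9 2.2 8.9 0.2; 1 -0.55 0 -0.9 2.2 8.9 0.2; 1 -0.55 0 -0.9 2.2 8.9 0.2; 0.5 -0.55 0 -0.9 2.2 8.9 0.2; 0.5 -0.55 0 -0.9 2.2 8.9 0.2; 0.5 -0.55 0 -0.9 2.2 8.9 0.2; 0.5 -0.55 0 -0.9 2.2 8.9 0.2' 30; python3 - <<'E'
from mv import *
from plan import tool,AX
Rs=Rz(-.21);ax=Rs@AX;B=np.array([.5815,.005,.1735]);R=tool(20,-1)
goto(B-.034*ax+.008*R[:,2],R,"collar")
s,p,R0=cur();print(s['q'].round(2))
f=grab_frame("side");save(f,"c1.png",(170,130,270,230),4)
E
```

```text
t: 11.15
eef_pos: [0.6007, 0.0008, 0.1371]
ee_rot: [-2.792, 0.0, -1.781]
force: [-3.8, 2.3, 3.5]
width: 0.0589
collar shift cm [ 0.01  0.01 -0.05] turn deg [ 0.  0. -0.] |w| 0.0
[ 0.42  0.14 -0.75  0.49 -0.44  0.52]
```

View pics/c1.png

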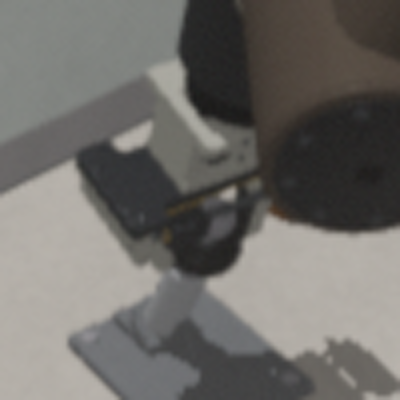

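Collar gripped (58.9 mm). Next I draw along the lean axis slowly, watching the force.

```bash
python3 -m inch '0.5 -0.07 0.015 0.13 0 0 0; 0.5 -0.15 0.03 0.26 0 0 0; 0.5 -0.22 0.046 0.39 0 0 0; 0.5 -0.29 0.06 0.52 0 0 0; 0.5 -0.29 0.06 0.52 0 0 0' 30;python3 -m inch '0.5 -0.07 0.015 0.13 0 0 0; 0.5 -0.15 0.03 0.26 0 0 0; 0.5 -0.22 0.046 0.39 0 0 0; 0.5 -0.22 0.046 0.39 0 0 0' 30
```

```text
t: 11.82
eef_pos: [0.598, 0.0014, 0.1418]
ee_rot: [-2.792, 0.0, -1.781]
force: [4.8, 1.3, -5.6]
width: 0.0588
t: 12.32
eef_pos: [0.5959, 0.0019, 0.1457]
ee_rot: [-2.792, 0.001, -1.781]
force: [3.7, 1.8, -5.8]
width: 0.0592
```

```bash
for i in 1 2; do python3 -m inch '0.5 -0.07 0.015 0.13 0 0 0; 0.5 -0.15 0.03 0.26 0 0 0; 0.5 -0.22 0.046 0.39 0 0 0; 0.5 -0.22 0.046 0.39 0 0 0' 30; done
```

```text
t: 12.82
eef_pos: [0.5936, 0.0024, 0.1497]
ee_rot: [-2.792, 0.001, -1.781]
force: [2.9, 2.1, -4.4]
width: 0.0587
t: 13.32
eef_pos: [0.5918, 0.0029, 0.1527]
ee_rot: [-2.793, 0.001, -1.781]
force: [15.0, -1.9, -16.1]
width: 0.0588
```

```bash
python3 -m inch '0.5 0.05 -0.01 -0.1 0 0 0; 0.5 0.05 -0.01 -0.1 0 0 0; 1 0.05 -0.01 -0.1 0 0 0; 1 0.05 -0.01 -0.1 0 0 0; 1 0.05 -0.01 -0.1 0 0 0; 1 -1.5 0.3 3 0 0 0; 1 -3.2 0.7 6.5 0 0 0; 1 -5.5 1 10 0 0 0; 1 -9 -4 13 0 0 0; 1 -11 -10 14 0 0 0; 1 -13 -16 14 0 0 0' ; python3 - <<'E'
from fits import *
a=[]
for n,b in(("side",(180,150,260,250)),("top",(190,110,270,210))):
    f=grab_frame(n);save(f,"_"+n+".png",b,5);a.append(cv2.imread("pics/_"+n+".png"))
    o[n]["f2"]=f;o[n]["stand2"]=best(n,"stand",(218,212) if n=="side" else (228,155));o[n]["ball2"]=best(n,"ball",(219,182) if n=="side" else (222,158),20)
cv2.imwrite("pics/btn.png",np.hstack(a));pickle.dump(o,open("o.pkl","wb"))
E
```

```text
t: 14.7
eef_pos: [0.4635, -0.151, 0.2945]
ee_rot: [-2.789, 0.002, -1.778]
force: [1.2, -1.0, 0.2]
width: 0.0878
```

View pics/btn.png

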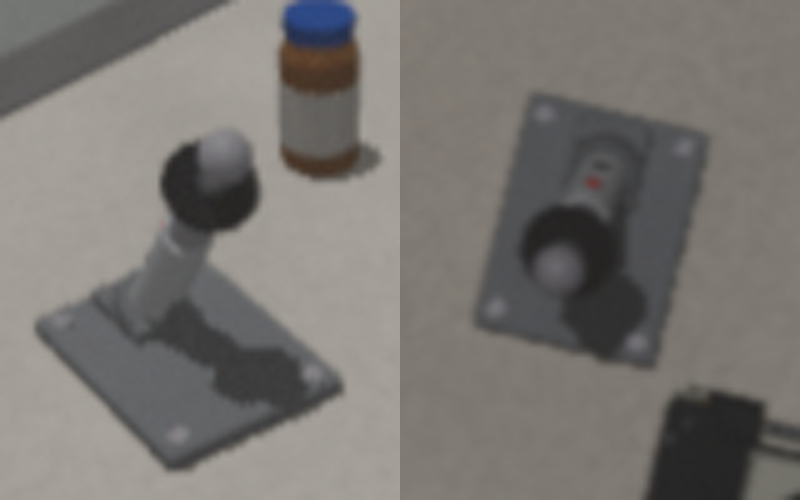

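The red button shows in the upper hole (top crop (593,183)), so step 1 is done. Now I refit the ball from the new images.

```bash
cat > fit2.py <<'E'
from fits import *
def cs2(p,w=1):
    R=Rz(p[2]);t=np.array([p[0],p[1],0]);c=0;bs,ps=stand_parts(p[3])
    for j,n in enumerate(cams):
        f=o[n]["f2"];d=p[4+2*j:6+2*j] if len(p)>4 else (0,0);W=np.array([[1,0,d[0]],[0,1,d[1]]],float)
        g=lambda q:cv2.warpAffine(sil(f,q,R,t),W,(512,384))
        c-=iou(g(bs+ps),o[n]["stand2"])+.7*iou(g(ps[2:]),o[n]["ball2"])-(.01*np.dot(d,d) if len(p)>4 else 0)
    return c
if __name__=="__main__":
    for x0,st in(([.628,-.005,-.21,.2],[.01,.01,.1,.02]),([.628,-.005,-.21,.2,0.3,-.3,0,0.],[.01,.01,.1,.02,1,1,1,1])):
        r=run(cs2,[x0],st);p=r.x;R=Rz(p[2]);print(p.round(4),r.fun/3.4,"ball",(R@(P0+p[3]*AX)+[p[0],p[1],0]).round(4))
    rr=[]
    for n in cams:
        f=o[n]["f2"];g=cv2.cvtColor(f["pixels"],cv2.COLOR_RGB2GRAY);mm=cv2.erode(o[n]["ball2"],np.ones((3,3)))
        th,_=cv2.threshold(g[mm>0].reshape(-1,1),0,255,cv2.THRESH_OTSU);ys,xs=np.nonzero((mm>0)&(g>th));c=(xs.mean(),ys.mean());print(n,c,len(xs),proj(f,R@(P0+p[3]*AX)+[p[0],p[1],0]));rr.append(ray(f,c))
    print(*tri(rr))
E
python3 fit2.py
```

```text
[ 0.6273 -0.006  -0.2281  0.2012] -0.9065163135528564 ball [0.5731 0.0065 0.1882]
[ 0.6279 -0.005  -0.2255  0.2013  0.9224 -0.0681 -0.0521  0.0014] -0.9077194452901753 ball [0.5737 0.0074 0.1884]
side (np.float64(223.24468085106383), np.float64(183.08510638297872)) 94 [[223.8523541 180.6415924]]
top (np.float64(221.19718309859155), np.float64(163.26760563380282)) 71 [[221.35231398 163.94380622]]
[0.57652738 0.00811298 0.17931044] [np.float64(0.0005250247853115231), np.float64(0.000525024785311557)]
```

```bash
cat > tgt.py <<'E'
from mv import *
from plan import *
TH=8;G=np.array([-.032,0,.042]);YS=-.22
Bp=np.array([.5735,.0072,.1880]);I0=np.array([.4595,-.2704,.014]);YI=.031
RS=Rz(YS);ax,ux=RS@AX,RS@UX;RB=np.column_stack([ux,RS@UY,ax])
def place(h,B=Bp):   # tool pose with the imager's mouth h above home
    R=tool(30-TH,-1,YS);return B+(h-.030)*ax+RB@G+.019*R[:,2],R
def pick(h):
    R=tool(-TH,-1,YI);return I0+[0,0,h]+Rz(YI)@G+.019*R[:,2],R
E
python3 - <<'E'
from tgt import *
s,p,R=cur();qs=[np.array(s["q"])]
print(qs[0].round(2))
for nm,(p,R) in(("pick+12",pick(.12)),("pick",pick(0)),("pick+15",pick(.2)),("hover",place(.08)),("place",place(0))):
    r=ik(p,R,M,qs[-1:]+seeds[:5]);q=r.x;qs.append(q);print(nm,r.cost<1e-8,q.round(2),np.minimum(q-LO,HI-q).min().round(2));goto(p,R)
E
```

```text
[ 0.2  -0.23 -0.6   0.18 -0.89  1.07]
pick+12 True [-0.16  0.21 -0.38  0.03 -1.11  1.74] 0.64
 shift cm [ -3.93 -12.15 -13.54] turn deg [ 2.5 28.  13.5] |w| 31.2
pick True [-0.16  0.36 -0.51  0.04 -0.84  1.73] 0.51
 shift cm [ -3.93 -12.15 -25.54] turn deg [ 2.5 28.  13.5] |w| 31.2
pick+15 True [-0.16  0.15 -0.27  0.03 -1.29  1.75] 0.75
 shift cm [ -3.93 -12.15  -5.54] turn deg [ 2.5 28.  13.5] |w| 31.2
hover True [ 0.62 -0.15 -0.78  0.44 -0.72  0.43] 0.24
 shift cm [ 4.43 17.17 -5.86] turn deg [-0.5 -1.9 -0.6] |w| 2.1
place True [ 0.51 -0.   -0.86  0.57 -0.48  0.36] 0.16
 shift cm [  8.34  16.3  -12.78] turn deg [-0.5 -1.9 -0.6] |w| 2.1
```

```bash
python3 -m inch '1 -1.5 -4 -1 0.8 9 4; 1 -2.6 -8 -4 1.6 18 9; 1 -3.8 -12.1 -8 2.5 28 13.5; 1 -3.8 -12.1 -13 2.5 28 13.5; 1 -3.8 -12.1 -18 2.5 28 13.5; 1 -3.8 -12.1 -18 2.5 28 13.5' 50; python3 - <<'E'
from tgt import *
goto(*pick(0))
from fits import ci,run,o,cams,best,pickle,imager_parts,sil,iou
for n,i in(("side",(308,195)),("top",(306,208))):
    f=grab_frame(n);o[n]["f"]=f;o[n]["imager"]=best(n,"imager",i)
    print(n,None if o[n]["imager"] is None else o[n]["imager"].sum())
save(f,"pk.png",(250,150,370,260),4)
E
```

```text
t: 15.75
eef_pos: [0.4243, -0.2691, 0.1091]
ee_rot: [2.992, 0.002, -1.539]
force: [0.5, 0.1, 1.2]
width: 0.0874
 shift cm [ 0.06 -0.23 -7.19] turn deg [-0.1 -0.6 -0.1] |w| 0.6
side 748.0
top 111.0
```

View pics/pk.png

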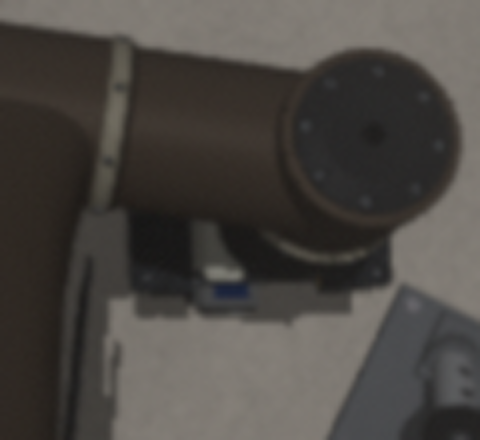

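The wrist hides the top view, but the housing's blue patch sits between the jaws. I'll descend and grip.

```bash
python3 -m inch '1 0.15 -0.2 -2.5 0 0 0; 1 0.15 -0.2 -5 0 -0.5 0; 1 0.15 -0.2 -7.2 0 -0.5 0; 1 0.15 -0.2 -7.2 0 -0.5 0; 0.4 0.15 -0.2 -7.2 0 -0.5 0; 0.4 0.15 -0.2 -7.2 0 -0.5 0; 0.4 0.15 -0.2 -7.2 0 -0.5 0; 0.4 0.15 -0.2 -7.2 0 -0.5 0; 0.4 0.15 -0.2 -7.2 0 -0.5 0' 50; python3 -c "
from tgt import *
goto(*pick(0))"
```

```text
t: 17.08
eef_pos: [0.4298, -0.2728, 0.0432]
ee_rot: [3.014, -0.001, -1.539]
force: [-0.8, -0.1, 2.5]
width: 0.0495
 shift cm [-0.49  0.14 -0.6 ] turn deg [ 0.1  0.7 -0.1] |w| 0.7
```

```bash
python3 -m inch '0.4 0 0 0 0 0 0; 0.4 0 0 0 0 0 0' 60; python3 -m inch '0.4 0 0 1 0 0 0; 0.4 0 0 3 0 0 0; 0.4 0 0 6 0 0 0; 0.4 0 0 10 0 0 0; 0.4 0 0 14 0 0 0; 0.4 0 0 14 0 0 0'; python3 -c "
from tgt import *
goto(*place(.09)); s,p,R=cur();print(s['force'],s['moment'],s['q'].round(2))"
```

```text
t: 17.32
eef_pos: [0.4297, -0.2729, 0.0431]
ee_rot: [3.013, -0.001, -1.539]
force: [-0.4, 0.6, 1.7]
width: 0.0496
t: 18.08
eef_pos: [0.4314, -0.2733, 0.1864]
ee_rot: [3.019, -0.003, -1.538]
force: [-1.0, -0.2, -4.5]
width: 0.0498
 shift cm [ 7.23 29.61  5.63] turn deg [ -2.5 -29.  -14.1] |w| 32.3
[-1.04164505 -0.24006066 -4.47160656] [-0.01714374 -0.35785543  0.0250527 ] [-0.16  0.19 -0.34  0.03 -1.16  1.75]
```

```bash
sed -i 's/^TH=.*/TH=7.3;G=np.array([-.0284,0,.048]);YS=-.22/' tgt.py; python3 -c "
from tgt import *
goto(*place(.08))
for h in(.08,0):
    p,R=place(h);r=ik(p,R,M,[cur()[0]['q']]+seeds[:5]);print(r.cost<1e-8,r.x.round(2),np.minimum(r.x-LO,HI-r.x).min())"
```

```text
shift cm [ 7.75 29.5   5.47] turn deg [ -2.6 -29.7 -14.1] |w| 33.0
True [ 0.63 -0.16 -0.79  0.45 -0.73  0.42] 0.23473776794155754
True [ 0.51 -0.02 -0.87  0.58 -0.49  0.35] 0.15202879682692216
```

```bash
python3 -m inch '0.4 1 3 4 0 0 0; 0.4 2 7 6 0 0 0; 0.4 3 12 7 0 -6 -3; 0.4 4 17 7 -1 -12 -6; 0.4 5 21 7 -1 -18 -9; 0.4 6.5 25 6.5 -2 -24 -12; 0.4 7.5 28 6 -2.6 -29.7 -14.1; 0.4 7.75 29.5 5.5 -2.6 -29.7 -14.1; 0.4 7.75 29.5 5.5 -2.6 -29.7 -14.1; 0.4 7.75 29.5 5.5 -2.6 -29.7 -14.1; 0.4 7.75 29.5 5.5 -2.6 -29.7 -14.1'; cat > held.py <<'E'
from tgt import *
from fits import best,imager_parts,sil,iou,run
import fits
def look(tag):
    s,p,R=cur();d={}
    for n in("side","top"):
        f=grab_frame(n)
        Ri=R@np.array(tool(-TH,-1,0)).T; t=p-.019*R[:,2]-Ri@G
        c=proj(f,t+Ri@[-.01,0,.04])[0]
        d[n]=(f,best(n,"imager",c,25),best(n,"ball",proj(f,Bp)[0],20),best(n,"lever_pad",c,25),c)
        print(n,c,[None if m is None else int(m.sum()) for m in d[n][1:4]])
    return d,Ri,t
if __name__=="__main__":
    goto(*place(.08));d,Ri,t=look("h");a=[]
    print("imager pose est",t,"angle to ball frame",Ro.from_matrix(RB.T@Ri).as_rotvec(degrees=True).round(2))
    import pickle;pickle.dump((d,Ri,t),open("held.pkl","wb"))
    for n in d:
        f,c=d[n][0],d[n][4].astype(int);b=(c[0]-45,c[1]-45,c[0]+45,c[1]+55);k=4
        im=cv2.cvtColor(f["pixels"],cv2.COLOR_RGB2BGR)[b[1]:b[3],b[0]:b[2]];im=cv2.resize(im,None,fx=k,fy=k,interpolation=cv2.INTER_CUBIC)
        for q in imager_parts(): cv2.polylines(im,[cv2.convexHull(((proj(f,q@Ri.T+t)-b[:2])*k+1.5).astype(np.int32))],True,(0,0,255),1)
        for m,cc in((d[n][1],(255,255,0)),(d[n][2],(0,255,0))):
            if m is not None: cv2.drawContours(im,cv2.findContours(cv2.resize(m[b[1]:b[3],b[0]:b[2]].astype(np.uint8),None,fx=k,fy=k,interpolation=cv2.INTER_NEAREST),0,2)[0],-1,cc,1)
        a.append(im)
    cv2.imwrite("pics/held.png",np.hstack(a))
E
python3 held.py
```

```text
t: 19.45
eef_pos: [0.5088, 0.021, 0.2413]
ee_rot: [-2.745, 0.0, -1.792]
force: [0.1, 0.5, -3.5]
width: 0.0495
 shift cm [-0.    0.06 -0.02] turn deg [-0.   0.   0.1] |w| 0.1
side [234.66757176 166.02904371] [440, 302, None]
top [215.78226324 179.0094954 ] [460, 146, 153]
imager pose est [0.54910309 0.01197321 0.23148637] angle to ball frame [-0.03  0.   -0.08]
```

View pics/held.png

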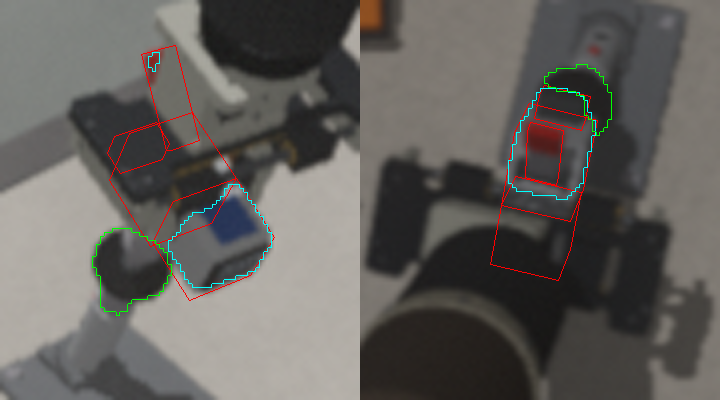

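```bash
python3 - <<'E'
from held import *
s,p,R=cur();Ri=R@np.array(tool(-TH,-1,0)).T;t=p-.019*R[:,2]-Ri@G
a=np.deg2rad(36);P=np.array([.004,0,.0625])+.046*np.array([np.cos(a),0,np.sin(a)])+.0055*np.array([-np.sin(a),0,np.cos(a)])
pts={"window":[-.0795,0,.032],"lever_pad":P,"socket":[0,0,.03],"grip":[-.022,0,.034],"imager":[0,0,0]}
for n in("side","top"):
    for _ in range(2):
        f=grab_frame(n)
        for k,v in pts.items():
            u=proj(f,t+Ri@v)[0];c=[(np.round(d["location"]-u,1).tolist(),round(d["p"],2)) for d in pinpoint(n,k) if np.hypot(*(d["location"]-u))<15]
            print(n,k,u.round(1),c)
        u=proj(f,Bp)[0];print(n,"ball",u.round(1),[(np.round(d["location"]-u,1).tolist(),round(d["p"],2)) for d in pinpoint(n,"ball") if np.hypot(*(d["location"]-u))<15])
E
```

```text
side window [247.2 188.8] [([0.4, -3.4], 0.86)]
side lever_pad [230.8 139.6] [([2.6, -0.0], 0.47)]
side socket [231.6 165.2] [([-3.8, 1.0], 0.73)]
side grip [236.2 170.9] [([-0.5, -3.5], 0.84)]
side imager [228.6 171.2] [([-2.1, 1.5], 0.62)]
side ball [224.  180.7] [([0.8, -0.2], 0.75)]
side window [247.2 188.8] [([0.7, 0.2], 0.76)]
side lever_pad [230.8 139.6] [([0.4, -1.2], 0.59)]
side socket [231.6 165.2] [([-0.3, -1.6], 0.69)]
side grip [236.2 170.9] [([1.8, -2.0], 0.6)]
side imager [228.6 171.2] [([-0.3, 1.2], 0.65)]
side ball [224.  180.7] [([-1.5, 1.1], 0.76)]
top window [212. 199.] [([-1.6, 0.9], 0.9)]
top lever_pad [215.1 171.2] [([-2.0, -2.5], 0.67)]
top socket [216.8 174.4] [([-2.6, -2.5], 0.95)]
top grip [215.2 181.9] [([0.1, -11.6], 0.71), ([-0.1, -1.5], 0.57)]
top imager [218.6 170.4] [([0.5, 0.4], 0.62)]
top ball [221.4 164. ] [([0.1, 1.9], 0.55)]
top window [212. 199.] [([0.4, 3.3], 0.82)]
top lever_pad [215.1 171.2] [([-1.6, -1.4], 0.6)]
top socket [216.8 174.4] [([-2.0, 0.7], 0.94)]
top grip [215.2 181.9] [([-2.2, -2.4], 0.82)]
top imager [218.6 170.4] [([1.6, -0.8], 0.71)]
top ball [221.4 164. ] [([1.0, -2.9], 0.71), ([-2.3, 6.7], 0.67)]
```

The held imager matches its predicted outline (side window near (247,188), top lever pad near (215,171)) to about 1-2 px. I'll lower along the axis and watch forces.

```bash
python3 -m inch '0.4 0.49 -0.11 -0.87 0 0 0; 0.4 0.98 -0.22 -1.73 0 0 0; 0.4 1.46 -0.3 -2.6 0 0 0; 0.4 1.46 -0.3 -2.6 0 0 0'; python3 -m inch '0.4 0.2 -0.05 -0.35 0 0 0; 0.4 0.39 -0.09 -0.7 0 0 0; 0.4 0.39 -0.09 -0.7 0 0 0';  python3 -c "
from tgt import *
goto(*place(0)); s,p,R=cur();print(s['force'].round(1),s['moment'].round(2),'force in ball frame',(RB.T@s['force']).round(1),'pos',(RB.T@(p-place(0)[0])*1000).round(1))"
```

```text
t: 21.75
eef_pos: [0.5232, 0.0181, 0.214]
ee_rot: [-2.747, -0.001, -1.792]
force: [0.4, 1.0, -3.2]
width: 0.0497
t: 22.12
eef_pos: [0.5271, 0.0171, 0.2068]
ee_rot: [-2.747, -0.002, -1.792]
force: [0.0, -0.2, -3.2]
width: 0.0498
 shift cm [ 2.08 -0.41 -3.49] turn deg [ 0.1 -0.1  0.1] |w| 0.1
[ 0.  -0.2 -3.2] [0.35 2.03 0.01] force in ball frame [-1.5 -0.2 -2.8] pos [-0.9 -0.5 40.8]
```

```bash
cat > st.py <<'E'
from tgt import *
s,p,R=cur();goto(*place(0));print('F ball',(RB.T@s['force']).round(1),'M ball',(RB.T@s['moment']).round(2),'pos',(RB.T@(p-place(0)[0])*1000).round(1),s['t'])
E
python3 -m inch '0.4 0.25 -0.05 -0.35 0 0 0; 0.4 0.45 -0.07 -0.65 0 0 0; 0.4 0.45 -0.07 -0.65 0 0 0' >/dev/null; python3 st.py; python3 -m inch '0.4 0.2 -0.04 -0.35 0 0 0; 0.4 0.35 -0.07 -0.6 0 0 0; 0.4 0.35 -0.07 -0.6 0 0 0' >/dev/null; python3 st.py
```

```text
shift cm [ 1.63 -0.33 -2.81] turn deg [ 0.1 -0.1  0.1] |w| 0.2
F ball [-1.8  0.8 -3.1] M ball [-0.07  2.04  0.01] pos [-0.4 -0.4 32.6] 22.5
 shift cm [ 1.29 -0.24 -2.17] turn deg [ 0.1 -0.2  0.1] |w| 0.2
F ball [-1.7  0.2 -3.3] M ball [-0.12  2.04  0.05] pos [-0.5 -0.5 25.3] 22.875
```

```bash
python3 -m inch '0.4 0.25 -0.04 -0.43 0 0 0; 0.4 0.5 -0.09 -0.85 0 0 0; 0.4 0.5 -0.09 -0.85 0 0 0' >/dev/null; python3 st.py; python3 -m inch '0.4 0.2 -0.04 -0.35 0 0 0; 0.4 0.35 -0.07 -0.6 0 0 0; 0.4 0.35 -0.07 -0.6 0 0 0' >/dev/null; python3 st.py
```

```text
shift cm [ 0.79 -0.13 -1.27] turn deg [ 0.2 -0.2  0.1] |w| 0.3
F ball [-2.3 -0.  -3.2] M ball [-0.11  2.06  0.02] pos [-0.6 -0.5 15. ] 23.25
 shift cm [ 0.44 -0.04 -0.63] turn deg [ 0.2 -0.2  0.1] |w| 0.3
F ball [-1.9 -0.2 -4.2] M ball [-0.08  2.    0.05] pos [-0.7 -0.5  7.7] 23.625
```

```bash
python3 -m inch '0.4 0.15 -0.02 -0.25 0 0 0; 0.4 0.25 -0.04 -0.4 0 0 0; 0.4 0.25 -0.04 -0.4 0 0 0' >/dev/null; python3 st.py; python3 -m inch '0.4 0.1 -0.02 -0.17 0 0 0; 0.4 0.17 -0.03 -0.26 0 0 0; 0.4 0.17 -0.03 -0.26 0 0 0' >/dev/null; python3 st.py
```

```text
shift cm [ 0.2   0.01 -0.22] turn deg [ 0.2 -0.3  0.1] |w| 0.3
F ball [-1.4  0.5 -2.9] M ball [-0.09  2.03  0.  ] pos [-0.5 -0.5  2.8] 24.0
 shift cm [0.03 0.04 0.05] turn deg [ 0.2 -0.3  0.1] |w| 0.3
F ball [-0.9 -0.5 -3. ] M ball [-0.09  2.04  0.04] pos [-0.4 -0.5 -0.4] 24.375
```

```bash
for i in 1 2; do python3 -m inch '0.4 0.05 -0.01 -0.09 0 0 0; 0.4 0.1 -0.02 -0.17 0 0 0; 0.4 0.1 -0.02 -0.17 0 0 0' >/dev/null; python3 st.py;done; python3 - <<'E'
from h import *
a=[]
for n,b in(("side",(175,120,275,220)),("top",(175,110,275,210))):
    f=grab_frame(n);save(f,"_"+n+".png",b,4);a.append(cv2.imread("pics/_"+n+".png"))
cv2.imwrite("pics/home.png",np.hstack(a))
E
```

```text
shift cm [-0.08  0.06  0.22] turn deg [ 0.2 -0.3  0.1] |w| 0.3
F ball [-3.2  0.3 -0.9] M ball [-0.    2.3   0.05] pos [-0.3 -0.4 -2.3] 24.75
 shift cm [-0.18  0.08  0.39] turn deg [ 0.2 -0.3  0.1] |w| 0.3
F ball [-3.3  0.6  0. ] M ball [-0.02  2.55  0.02] pos [-0.3 -0.4 -4.4] 25.125
```

View pics/home.png

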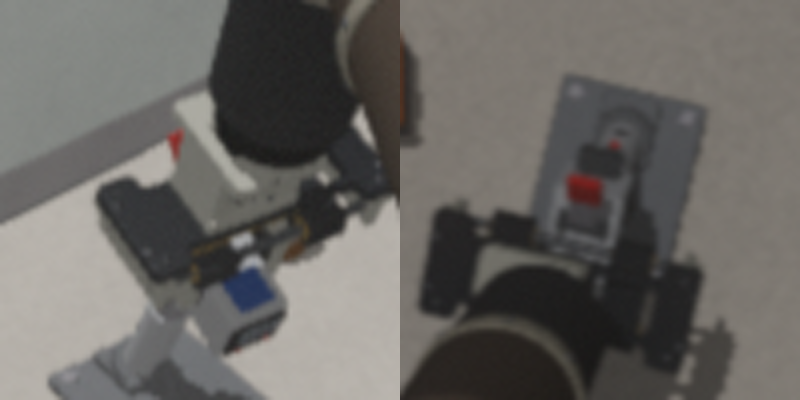

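```bash
python3 -m inch '0.4 0.05 -0.01 -0.09 0 0 0; 0.4 0.05 -0.01 -0.09 0 0 0; 0.4 0.05 -0.01 -0.09 0 0 0' >/dev/null; python3 st.py;  python3 -m inch '0.4 0.05 -0.01 -0.09 0 0 0; 0.4 0.05 -0.01 -0.09 0 0 0; 0.4 0.05 -0.01 -0.09 0 0 0' >/dev/null; python3 st.py
```

```text
shift cm [-0.21  0.09  0.46] turn deg [ 0.2 -0.3  0.1] |w| 0.3
F ball [-5.5  1.2  6.8] M ball [0.08 3.67 0.04] pos [-0.4 -0.4 -5.1] 25.6
 shift cm [-0.22  0.1   0.5 ] turn deg [ 0.2 -0.2  0.1] |w| 0.3
F ball [-9.5 -0.3 15.7] M ball [ 0.27  5.21 -0.02] pos [-0.4 -0.5 -5.5] 25.975
```

Contact is now firm at about 19 N, so the rim is on the collar. I'll ease the grip to 3 N so the imager settles flush while still held.

```bash
python3 -m inch '0.4 0 0 0 0 0 0; 0.4 0 0 0 0 0 0' 3; python3 st.py; python3 -m inch '0.4 0 0 0 0 0 0; 0.4 0 0 0 0 0 0; 0.4 0 0 0 0 0 0; 0.4 0 0 0 0 0 0' 3; python3 st.py; python3 -m inch '0.4 0 0 0 0 0 0; 0.4 0 0 0 0 0 0; 0.4 0 0 0 0 0 0' 15;python3 st.py
```

```text
t: 26.22
eef_pos: [0.5502, 0.012, 0.1671]
ee_rot: [-2.748, -0.004, -1.792]
force: [-4.2, 0.8, 1.5]
width: 0.0496
 shift cm [-0.23  0.09  0.48] turn deg [ 0.2 -0.2  0.1] |w| 0.3
F ball [-2.9 -0.1  3.5] M ball [-0.13  2.79  0.08] pos [-0.2 -0.4 -5.4] 26.225
t: 26.72
eef_pos: [0.5503, 0.012, 0.1671]
ee_rot: [-2.748, -0.004, -1.792]
force: [-4.9, 1.5, 1.4]
width: 0.0496
 shift cm [-0.24  0.09  0.47] turn deg [ 0.2 -0.2  0.1] |w| 0.3
F ball [-3.7  0.4  3.8] M ball [-0.05  2.94  0.04] pos [-0.2 -0.4 -5.4] 26.725
t: 27.1
eef_pos: [0.5502, 0.012, 0.1671]
ee_rot: [-2.748, -0.004, -1.792]
force: [-5.1, 1.2, 1.4]
width: 0.0499
 shift cm [-0.24  0.09  0.47] turn deg [ 0.2 -0.2  0.1] |w| 0.3
F ball [-3.9  0.1  3.8] M ball [-0.02  3.01  0.12] pos [-0.2 -0.4 -5.4] 27.1
```

```bash
python3 -m inch '1 0 0 0 0 0 0; 1 0 0 0 0 0 0; 1 0 0 0 0 0 0; 1 -1.5 0.3 2 0 0 0; 1 -3.5 0.8 5.5 0 0 0; 1 -6 1.3 10 0 0 0; 1 -8 -2 14 0 0 0; 1 -9 -7 16 0 0 0; 1 -10 -13 16 0 0 0; 1 -10 -16 16 0 0 0'; cat > chk.py <<'E'
from tgt import *
from fits import best,imager_parts,sil,iou
import pickle,sys
lev=float(sys.argv[1]);Bh=Bp-.0053*ax;d={}
for n in("side","top"):
    f=grab_frame(n);c=proj(f,Bh+RB@[-.01,0,.01])[0];m=best(n,"imager",c,25);d[n]=(f,m,best(n,"lever_pad",c,25));print(n,[None if k is None else int(k.sum()) for k in d[n][1:]])
from scipy.optimize import minimize
def c(p):
    R=RB@Ro.from_euler("xyz",[0,p[3],p[4]]).as_matrix();t=Bh-.03*ax+RB@p[:3]
    return -sum(iou(sil(d[n][0],imager_parts(lev),R,t),d[n][1]) for n in d if d[n][1] is not None)
sx=np.vstack([np.zeros(5)]+list(np.diag([.006,.006,.006,.08,.08])));r=minimize(c,np.zeros(5),method="Nelder-Mead",options=dict(initial_simplex=sx,maxiter=300,xatol=1e-4,fatol=1e-4))
print("at nominal",c(np.zeros(5)),"best",r.fun,"dx dy dz mm",(r.x[:3]*1000).round(1),"pitch,yaw",r.x[3:].round(3))
a=[]
for n in d:
    f=d[n][0];q=proj(f,Bh)[0].astype(int);b=(q[0]-45,q[1]-50,q[0]+45,q[1]+50);k=4
    im=cv2.resize(cv2.cvtColor(f["pixels"],cv2.COLOR_RGB2BGR)[b[1]:b[3],b[0]:b[2]],None,fx=k,fy=k,interpolation=cv2.INTER_CUBIC)
    for q in imager_parts(lev): cv2.polylines(im,[cv2.convexHull(((proj(f,q@RB.T+Bh-.03*ax)-b[:2])*k+1.5).astype(np.int32))],True,(0,0,255),1)
    a.append(im)
cv2.imwrite("pics/chk%s.png"%sys.argv[2],np.hstack(a))
E
python3 chk.py 0 1
```

```text
t: 28.35
eef_pos: [0.4494, -0.1499, 0.3282]
ee_rot: [-2.745, -0.002, -1.793]
force: [0.7, 1.7, -0.2]
width: 0.0873
side [1020, 215]
top [705, 117]
at nominal -1.7673135 best -1.8108124732971191 dx dy dz mm [0.6 0.1 5. ] pitch,yaw [-0.002 -0.014]
```

View pics/chk1.png

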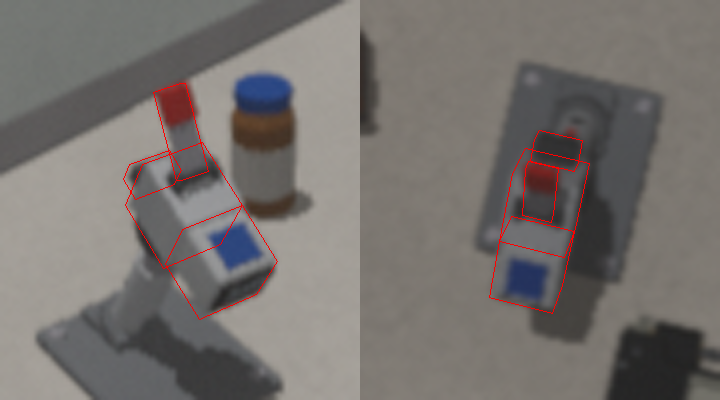

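Camera fits place the imager home relative to the ball (pitch -0.002, yaw -0.014). The window is on the lean side, and the top view shows the red pad at about (540,177) in the crop. Next I press the lever with closed fingers.

```bash
cat > pr.py <<'E'
from tgt import *
R=tool(24,-1,YS);O=Bp-.002*ax-.03*ax
s,p,R0=cur();w=lambda x,z:O+RB@[x,0,z]
for x,z in((.046,.150),(.046,.115),(.049,.085),(.050,.068)):
    q=ik(w(x,z),R,M,[s["q"]]);print(q.cost<1e-8,q.x.round(2));goto(w(x,z),R,(x,z))
print("F ball",(RB.T@s["force"]).round(1),"tcp in imager mm",(RB.T@(p-O)*1000).round(1),s["t"])
E
python3 pr.py
```

```text
True [ 0.56 -0.14 -0.59  0.39 -0.85  0.57]
(0.046, 0.15) shift cm [10.45 15.9  -1.38] turn deg [-0.1 -1.5  0.1] |w| 1.5
True [ 0.53 -0.09 -0.62  0.41 -0.76  0.57]
(0.046, 0.115) shift cm [12.16 15.52 -4.41] turn deg [-0.1 -1.5  0.1] |w| 1.5
True [ 0.49 -0.04 -0.64  0.43 -0.69  0.56]
(0.049, 0.085) shift cm [13.88 15.14 -6.86] turn deg [-0.1 -1.5  0.1] |w| 1.5
True [ 0.47 -0.01 -0.65  0.44 -0.65  0.56]
(0.05, 0.068) shift cm [14.79 14.93 -8.28] turn deg [-0.1 -1.5  0.1] |w| 1.5
F ball [ 0.2 -0.8 -0.9] tcp in imager mm [  -5.4 -178.   195.6] 28.65
```

```bash
python3 -m inch '0 2.5 4 1 0 0 0; 0 5 8 2 0 -1.5 0; 0 8 13 1.5 0 -1.5 0; 0 10.4 15.9 -1.4 0 -1.5 0; 0 10.4 15.9 -1.4 0 -1.5 0; 0 10.4 15.9 -1.4 0 -1.5 0; 0 10.4 15.9 -1.4 0 -1.5 0' 20; python3 pr.py
```

```text
t: 29.52
eef_pos: [0.5542, 0.0113, 0.3141]
ee_rot: [-2.721, 0.003, -1.792]
force: [-0.0, 0.7, -1.6]
width: 0.0231
True [ 0.56 -0.14 -0.59  0.39 -0.85  0.57]
(0.046, 0.15) shift cm [ 0.06  0.   -0.09] turn deg [-0.2  0.1  0. ] |w| 0.2
True [ 0.53 -0.09 -0.62  0.41 -0.76  0.57]
(0.046, 0.115) shift cm [ 1.77 -0.38 -3.12] turn deg [-0.2  0.1  0. ] |w| 0.2
True [ 0.49 -0.04 -0.64  0.43 -0.69  0.56]
(0.049, 0.085) shift cm [ 3.49 -0.76 -5.57] turn deg [-0.2  0.1  0. ] |w| 0.2
True [ 0.47 -0.01 -0.65  0.44 -0.65  0.56]
(0.05, 0.068) shift cm [ 4.4  -0.97 -6.99] turn deg [-0.2  0.1  0. ] |w| 0.2
F ball [-0.9  0.6 -1.3] tcp in imager mm [ 45.9  -0.2 151.1] 29.525
```

```bash
python3 -m inch '0 0.9 -0.2 -1.5 0 0 0; 0 1.75 -0.38 -3.1 0 0 0; 0 2.1 -0.46 -3.6 0 0 0; 0 2.4 -0.53 -4.1 0 0 0; 0 2.75 -0.6 -4.5 0 0 0; 0 3.1 -0.68 -5 0 0 0; 0 3.5 -0.76 -5.6 0 0 0; 0 3.75 -0.82 -6 0 0 0; 0 3.75 -0.82 -6 0 0 0' 20; python3 pr.py
```

```text
t: 30.65
eef_pos: [0.5926, 0.0036, 0.2552]
ee_rot: [-2.719, 0.004, -1.791]
force: [-0.2, 1.3, 2.9]
width: 0.0008
True [ 0.56 -0.14 -0.59  0.39 -0.85  0.57]
(0.046, 0.15) shift cm [-3.78  0.78  5.8 ] turn deg [-0.2  0.2  0. ] |w| 0.3
True [ 0.53 -0.09 -0.62  0.41 -0.76  0.57]
(0.046, 0.115) shift cm [-2.07  0.4   2.77] turn deg [-0.2  0.2  0. ] |w| 0.3
True [ 0.49 -0.04 -0.64  0.43 -0.69  0.56]
(0.049, 0.085) shift cm [-0.35  0.02  0.32] turn deg [-0.2  0.2  0. ] |w| 0.3
True [ 0.47 -0.01 -0.65  0.44 -0.65  0.56]
(0.05, 0.068) shift cm [ 0.56 -0.19 -1.1 ] turn deg [-0.2  0.2  0. ] |w| 0.3
F ball [1.  1.3 2.7] tcp in imager mm [50.4  0.6 80.5] 30.65
```

Contact is about 4 N, as expected. I'll continue down in steps until it meets the stop.

```bash
python3 -m inch '0 0.2 -0.06 -0.35 0 0 0; 0 0.4 -0.12 -0.7 0 0 0; 0 0.55 -0.17 -1.0 0 0 0; 0 0.55 -0.17 -1.0 0 0 0' >/dev/null; python3 pr.py|tail -1; for i in 1 2; do python3 -m inch '0 0.08 -0.02 -0.13 0 0 0; 0 0.08 -0.02 -0.13 0 0 0' >/dev/null; python3 pr.py|tail -1;done
```

```text
F ball [1.1 1.2 1.8] tcp in imager mm [50.   0.  68.5] 31.15
F ball [0.5 1.  2.1] tcp in imager mm [49.9 -0.1 66.8] 31.4
F ball [2.2 0.6 5.2] tcp in imager mm [50.3 -0.1 65.5] 31.65
```

```bash
for i in 1 2 3; do python3 -m inch '0 0.06 -0.02 -0.1 0 0 0; 0 0.06 -0.02 -0.1 0 0 0' >/dev/null; python3 pr.py|tail -1;done
```

```text
F ball [ 2.8 -0.   7.7] tcp in imager mm [51.2  0.1 65. ] 31.9
F ball [ 2.  -0.2  8.8] tcp in imager mm [52.1  0.1 64.4] 32.15
F ball [ 2.2 -1.1  8.6] tcp in imager mm [53.1  0.2 63.9] 32.4
```

```bash
python3 -m inch '0 -0.15 0.03 -0.35 0 0 0; 0 -0.1 0.0 -0.45 0 0 0; 0 -0.1 0.0 -0.45 0 0 0; 0 -0.1 0.0 -0.45 0 0 0'; python3 pr.py|tail -1
```

```text
t: 32.9
eef_pos: [0.6041, 0.0012, 0.2416]
ee_rot: [-2.709, 0.007, -1.79]
force: [-3.2, -2.6, 17.9]
width: 0.0002
F ball [ 6.7 -3.2 16.8] tcp in imager mm [53.8  0.8 62.9] 32.9
```

```bash
python3 -m inch '0 -0.5 0.1 0.9 0 0 0; 0 -2.5 0.6 4.5 0 0 0; 0 -5 1.1 9 0 0 0; 0 -8 -3 12 0 0 0; 0 -11 -8 13 0 0 0; 0 -14 -14 13 0 0 0; 0 -15 -17 13 0 0 0; 0 -15 -17 13 0 0 0'; python3 chk.py 0.63 2; python3 - <<'E'
from tgt import *
from fits import best,imager_parts,sil,iou
d={}
for n in("side","top"):
    f=grab_frame(n);d[n]=(f,best(n,"imager",proj(f,Bp)[0],25))
for l in(0,.2,.4,.5,.57,.63,.7): print(l,[round(float(iou(sil(d[n][0],imager_parts(l),RB,Bp-.03*ax),d[n][1])),3) for n in d])
E
```

```text
t: 33.9
eef_pos: [0.4521, -0.1707, 0.371]
ee_rot: [-2.711, 0.008, -1.794]
force: [0.1, -0.3, 0.7]
width: 0.0003
side [995, None]
top [749, 164]
at nominal -1.8025146 best -1.8284322023391724 dx dy dz mm [-2.2  0.1  2.8] pitch,yaw [ 0.029 -0.012]
0 [0.834, 0.889]
0.2 [0.859, 0.889]
0.4 [0.889, 0.889]
0.5 [0.906, 0.889]
0.57 [0.916, 0.889]
0.63 [0.922, 0.889]
0.7 [0.922, 0.886]
```

View pics/chk2.png

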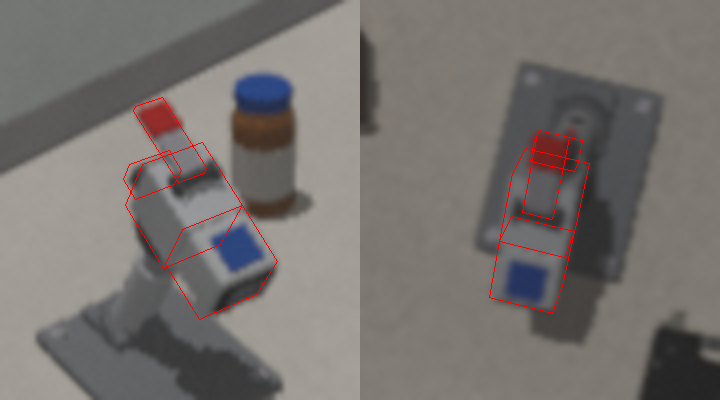

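```bash
python3 - <<'E'
from tgt import *
import cv2
def red(rgb,c):
    h=cv2.cvtColor(rgb,cv2.COLOR_RGB2HSV);m=((h[...,0]<8)|(h[...,0]>172))&(h[...,1]>130)&(h[...,2]>60);ys,xs=np.nonzero(m);k=np.hypot(xs-c[0],ys-c[1])<22;return np.array([xs[k].mean(),ys[k].mean()]),k.sum()
b={n:(proj(grab_frame(n),Bp-.0053*ax)[0].astype(int)) for n in("side","top")}
for n in("side","top"):
    f=grab_frame(n);print(n,"now",*red(f["pixels"],proj(f,Bp+RB@[.045,0,.035])[0]))
    # reference: saved view with the lever up (4x crop, overlay lines excluded by saturation are tolerated)
    for r in(.044,.048,.052):
        o=[]
        for l in(.45,.5,.57,.63):
            a=np.deg2rad(36)-l;P=np.array([.004,0,.0325])+r*np.array([np.cos(a),0,np.sin(a)])+.005*np.array([-np.sin(a),0,np.cos(a)]);o.append(proj(f,Bp+RB@P)[0].round(1).tolist())
        print(r,o)
E
```

```text
side now [217.37254902 160.33333333] 51
0.044 [[219.7, 159.0], [219.4, 159.3], [219.1, 159.7], [218.8, 160.1]]
0.048 [[219.1, 157.7], [218.8, 158.0], [218.4, 158.5], [218.1, 159.0]]
0.052 [[218.5, 156.5], [218.1, 156.8], [217.7, 157.4], [217.4, 157.9]]
top now [222.6984127  150.77777778] 63
0.044 [[221.8, 155.2], [221.9, 154.8], [222.1, 154.2], [222.3, 153.8]]
0.048 [[222.0, 154.0], [222.1, 153.6], [222.4, 152.9], [222.5, 152.5]]
0.052 [[222.2, 152.9], [222.4, 152.3], [222.6, 151.7], [222.8, 151.2]]
```

The pad position in both views is at or beyond the "fully down" prediction, so I'm handing in.

```bash
python3 -c "
from station import arm,telemetry
print(telemetry.get_state()['t'],arm.job_done())"
```

```text
the job is handed in; nothing more can be done
34.6 None
```

The job is handed in at 34.6 s of the 64 s. No verdict was reported, so the points below rest on my own checks.

**What I did**
- **Post:** I took the left stand, gripped its collar and drew the tube out about 18 mm. The force then jumped from about 6 N to 22 N, and the red button showed in the upper hole.
- **Imager:** I gripped the imager on its dock, lifted it clear, and lowered it along the leaning axis until the rim met the collar firmly (about 19 N). I then eased the grip to 3 N so it settled flush while still held.
- **Lever:** I released the imager and pressed the lever with closed fingers until the force reached about 18 N, well past the roughly 5 N that moves it. The arm then backed clear.

**Last checks**
- **Imager pose:** After the press, the outline fit put the imager within about 3.5 mm of home on my ball estimate, about 0.03 rad of square, and facing the lean within 0.02 rad.
- **Lever:** In both views the red pad lay at or slightly beyond where a fully lowered lever should be.
- **Bystanders:** I did not re-measure the rack, bottle and tip box. The arm stayed well away from all three.

**Problems and disagreements**
- **First approach to the collar:** It ran into wrist joint limits, so I redid it with a half-turned gripper and a smaller tilt.
- **Pick height and seating depth:** The gripper closed on the imager about 6 mm higher than planned. The rim then met the collar about 5 mm lower than my ball estimate predicted. Part of that may be the imager slipping in the grip. The camera fits still agreed with "home", within their few-millimetre noise.

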